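# Load the tall reel on the unwinding stand and set its brake collar

## Robot

A 7-joint arm with a two-finger parallel gripper is mounted at the origin on a cart in front of the work surface, level with it; the furniture and walls round the work are solid. World frame = base frame: x ahead of the robot, y to its left, z up, the work surface at z = 0. Lengths are in m, angles in rad, forces in N, time in s.
With the tool pointing down it reaches from about 0.4 to 0.875 m from the base axis. Payload 19.3 kg.
Tool frame: the origin (TCP) lies at the very end of the fingers, on their centre line; the grasp point (between the pads) lies 19 mm behind it; z points along the fingers, x is the direction in which the jaws open and shut, and the axes are right-handed (so a half turn about z gives the same grasp; the last joint's range is limited). The gripper opens to 85 mm and grips with 20 to 120 N. Pads are 22 mm wide; open, the fingers measure 114 mm over their backs; the gripper's body (76 mm by 85 mm) begins 54 mm behind the grasp point. The pads swing forward as they close: fully open they stand 13 mm farther back than shut.
Start: joints at [-1.268, 0.521, -0.036, 1.599, 0.021, 1.021, -0.113], TCP at [0.228, 0.582, 0.194] pointing down, gripper open.
Joint ranges: [-2.91, 2.91], [-0.3, 2.13], [-1.5, 1.42], [0.17, 2.43], [-1.26, 4.41], [0.16, 1.93], [-2.52, 2.52]. Speed limits (rad/s): [1.89, 1.89, 2.39, 2.39, 3.01, 3.01, 3.01].

## Interface

Orientations are given as [roll, pitch, yaw] about the fixed x, y, z axes, in that order (R = Rz(yaw) Ry(pitch) Rx(roll)).
In Python, from workcell import observe, eyes, job_done gives the robot as it stands. The module is installed in compiled form; this text tells all that it offers.
- The arm moves only by the shell command python3 -m pendant 'ROWS' [FORCE]. ROWS is JSON, a list of rows, each an object of numbers: "dx", "dy", "dz": the shift along the tool's x, y, z in mm; "ax", "ay", "az": the turn, a rotation vector about the tool's x, y, z in degrees; "claw": the finger opening in mm, from 0 to 85.4. A call has 1 to 10 rows; each row is the pose to reach, as a shift and turn from the pose commanded when the call began, along the tool's axes at that moment; what a row does not reach only later rows make up. A row lasts 1/12 s, in which the tool goes at most 41.7 mm and 7.16 degrees, less where a joint would pass 70% of its speed; a pose out of reach is approached as far as the arm can. A call with a gripper value outside its range is refused whole. The fingers move at their own pace and stop on an object; FORCE is the grip in N (left out, the last holds). Time passes only in rows, so rows that repeat a pose let the fingers close. It gives the time, the measured TCP pose, the force and the opening at its end, in the units of the state.
- observe(): the state, without advancing time (a new reading comes with each control period).
- eyes.grab_frame(name): name is "scene" or "top"; returns a dict with "image" (384x512x3 uint8, blue, green, red), "fovy" (degrees; the focal length in pixels is half the picture's height over the tangent of half this angle, whatever the lens; pixels are square), "cx", "cy" (the principal point, pixels), "dist" ([k1, k2, p1, p2, k3] as OpenCV has them; the pictures are not rectified), "view" (4x4, takes a point from world to camera coordinates). Camera axes: x right, y up, looking along -z (the intrinsics and any distortion apply to the point x, -y, -z); pixel columns grow to the right and rows downward; lengths in m; the calibration is good to about 2 mm. A picture is of the moment at which its call begins. There is no depth.
- job_done(): hands the job in, once; it reports no verdict.
The state is a dict: "clock": time; "qpos": joint angles; "qd": joint speeds; "joint_efforts": joint torques, N m; "position": TCP position; "tool_rot": TCP orientation; "force": force on the tool from outside, world axes, zero at the start; "moment": the same for the moment, N m; "grip_width": finger opening in m.
Only numpy, scipy, OpenCV 4.12 (cv2) and the standard library are available. Lean on these libraries where they do the work, as an engineer would, in place of code of your own. Each camera call takes 0.05 s, during which the arm holds its last target.

## Task

Take the taller of the two reels off its sloping storage peg, put it flange down over the upright spindle of the unwinding stand and lower it until it sits fully home, without letting it drop. Then turn the stand's brake collar by its upright handle, anticlockwise seen from above, all the way to its stop at the long white mark, and let go. Leave the other reel and everything else on the bench where they are.

Things in the scene. Friction and masses are not known exactly. Their poses are not given: they have to be found in the camera images.
- tall_reel_center (a point): centre (half-way up, on the axis) of the loose tall reel, the one to load, 0.15 to 0.31 kg; z = its axis, from flange to core end. 115 mm long: flange diameter 80 in the lowest 7 mm, wound part diameter 60 up to 70 mm, then bare grey core end diameter 46 (grip here). Bore 27 mm right through. It starts flange down on a rack peg, leaning 28 degrees, core end to the rack's front.
- tall_reel_foot (a point): point of the tall reel on its axis at the underside of the flange, 57.5 mm below its centre; z along the reel's axis. Either reel may be on either peg.
- short_reel_center (a point): centre of the other reel, which stays on the rack: the same but 80 mm long (wound part up to 40 mm, core end from 40 to 80 mm); z along its axis.
- reel_rack: fixed aluminium rack, 124 mm deep, 204 wide; origin under its centre on the bench, -x = its low front. The board slopes 28 degrees down to the front, its middle 55 mm high. Two pegs, diameter 22, 50 mm long, stand square to it at y = +58 and -58 mm, so lean 28 degrees to the front; reels come off along the pegs. Rack and stand may be on either side of the bench.
- stand: fixed unwinding stand: round steel foot 210 mm across and 12 mm high, a barrel of 68 mm diameter up to 52 mm, whose top is the seat of the reel. Origin at the centre of the underside on the bench, z up; its front (with the collar handle) is at -x.
- spindle_seat (a point): centre of the seat, 52 mm above the bench, where the spindle rises; z up. A reel fully home has the underside of its flange here.
- spindle_tip (a point): tip of the spindle, 78 mm above the seat (130 mm above the bench). Spindle diameter 22 mm, its last 22 mm tapering to 8 mm.
- brake_collar (a joint): angle of the grey brake collar round the barrel, rad, growing anticlockwise seen from above; 0 = fully released (short white mark), 1.3 = against its stop (long white mark). It starts somewhere between 0 and 0.4, takes about 1.5 N at the handle, and stays where it is left.
- collar_handle (a point): grip point on the collar's upright round handle (diameter 16 mm, top 120 mm above the bench): on its axis, 100 mm above the bench. It runs on a circle of 95 mm radius about the spindle; at joint value q it lies at the angle 2.49 + q rad about z from the stand's x axis, passing the stand's front from left to right. Its arm lies 23 to 35 mm high.
- short_reel_foot (a point): point of the short reel on its axis at the underside of its flange, 40 mm below its centre.
- wash_bottle: wash bottle with bent spout, 67x93x178 mm, loose, standing in the middle between rack and stand; origin at the centre of its underside; to be left alone
- beaker_100: small glass beaker, 59x55x67 mm, loose; origin at the centre of its underside; to be left alone
- amber_a: brown reagent bottle with dark cap, 62x62x125 mm, loose, at the left side; origin at the centre of its underside; to be left alone
- hdpe_a: white plastic reagent bottle with screw cap, 60x60x118 mm, loose, at the right side; origin at the centre of its underside; to be left alone
- blue_box: fixed blue hinged plastic box in the far right corner, 117x156x79 mm, origin at the centre of its underside
- rack_box: fixed red hinged box in the far left corner, 112x160x121 mm, origin at the centre of its underside
- tube_rack: fixed wooden test-tube rack at the middle of the far edge, 62x190x88 mm, long side across, origin at the centre of its underside
There are look-alikes about, which are no part of the job. What is shaped like the part that bears short_reel_center but blue is not meant.

How it is judged:
On the way, in this order (a step that is already met when the one before it is completed fails the run):
1. the tall reel sits fully home and upright on the spindle's seat (horizontal distance between tall_reel_foot and spindle_seat below 0.006 m and z of tall_reel_foot in the frame of spindle_seat below 0.005 m and angle between tall_reel_foot's own z axis and vertical below 0.08 rad and linear speed of tall_reel below 0.03 m/s), for 0.2 s.
2. the brake collar is turned to its stop, the reel still home (horizontal distance between tall_reel_foot and spindle_seat below 0.006 m and z of tall_reel_foot in the frame of spindle_seat below 0.005 m and angle between tall_reel_foot's own z axis and vertical below 0.08 rad and value of joint brake_collar above 1.22 rad), for 0.2 s.
At the end, for the whole second after the job is handed in: The tall reel is on the spindle, flange underside within 5 mm of the seat's height and 6 mm of its centre, upright within 0.08 rad and at rest; the brake collar stands at its stop (joint over 1.22 of 1.3 rad); the short reel is still on its peg (all of step 2 and linear speed of tall_reel below 0.03 m/s and distance between short_reel_foot and reel_rack below 0.12 m); the robot touches nothing.
It fails at once if the tall reel dropped down the spindle (faster than 0.5 m/s while threaded) (horizontal distance between tall_reel_foot and spindle_seat below 0.012 m and z of tall_reel_foot in the frame of spindle_seat below 0.065 m and linear speed of tall_reel above 0.5 m/s).
It fails at once if the short reel moved more than 20 mm (distance of short_reel_center from where it was at the start of the episode above 0.02 m).
It fails at once if a bystander (bottle or beaker) moved over 30 mm or was tipped (distance of any of wash_bottle, beaker_100, amber_a, hdpe_a from where it was at the start of the episode above 0.03 m or angle between any of wash_bottle, beaker_100, amber_a, hdpe_a's own z axis and vertical above 0.35 rad).
It also fails if it takes over 67 s, if anything falls off the work surface, if the arm or the gripper's body presses on something with over 40 N, if the wrist force passes 120 N, or if a joint passes its speed limit or range.

## Working session

There is one attempt and no reset: what is moved stays moved. The work goes in short steps, Python scripts to look and compute and a shell command to move; the robot and the scene stay as the last step left them, time stands still between calls to the robot, and variables do not carry over. Pictures are saved under pics/ and viewed, and the job is handed in when it is done.

```bash
ls; mkdir -p pics
python3 - <<'E'
from workcell import observe, eyes
import cv2,pickle
print(observe())
for n in("scene","top"):
    f=eyes.grab_frame(n); cv2.imwrite(f"pics/{n}0.png",f["image"]); pickle.dump(f,open(f"{n}0.pkl","wb"))
    print(n,f["fovy"],f["cx"],f["cy"],f["dist"],f["view"])
E
```

```text
pics
{'clock': 0.0, 'qpos': array([-1.26819147,  0.5219943 , -0.03636593,  1.5999927 ,  0.02118481,
        1.02112078, -0.11280018]), 'qd': array([ 0.00169708, -0.0008652 ,  0.00097967,  0.0009199 ,  0.00113901,
        0.00149049, -0.0003841 ]), 'joint_efforts': array([ 1.17369760e-03, -9.27090883e+01,  1.98115222e+00, -3.69947255e+01,
        1.80612324e-02,  8.04042531e-03,  2.40219629e-05]), 'position': array([0.22751611, 0.58170968, 0.19394309]), 'tool_rot': array([3.14154326e+00, 1.12999261e-03, 1.19800647e+00]), 'force': array([ 0.59909255,  1.51582089, -0.1149653 ]), 'moment': array([-0.01363172, -0.0195695 ,  0.01884131]), 'grip_width': 0.08549660571628956}
scene 45.56137848532405 251.830026639501 190.99263584240987 [-0.02490231  0.          0.          0.          0.        ] [[ 0.55646839 -0.8308306   0.00796531 -0.29620877]
 [ 0.6325784   0.42986088  0.64425475 -0.40476881]
 [-0.53869054 -0.35346872  0.76476949 -1.57571469]
 [ 0.          0.          0.          1.        ]]
top 50.53329311220152 254.8953823781623 193.54599053331657 [-0.01180322  0.          0.          0.          0.        ] [[-2.58235336e-02 -9.99583795e-01  1.28601024e-02 -7.02310735e-04]
 [ 9.99130801e-01 -2.53864585e-02  3.30631337e-02 -5.16525967e-01]
 [-3.27229002e-02  1.37027314e-02  9.99370525e-01 -1.44674768e+00]
 [ 0.00000000e+00  0.00000000e+00  0.00000000e+00  1.00000000e+00]]
```

View pics/scene0.png

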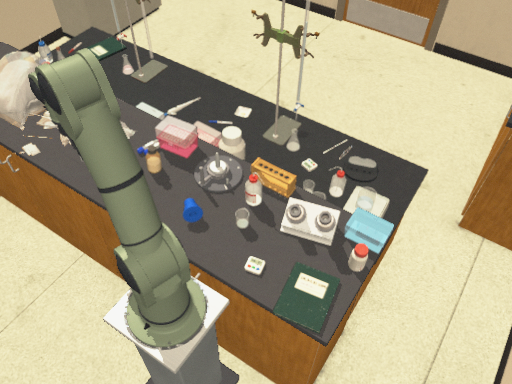

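View pics/top0.png

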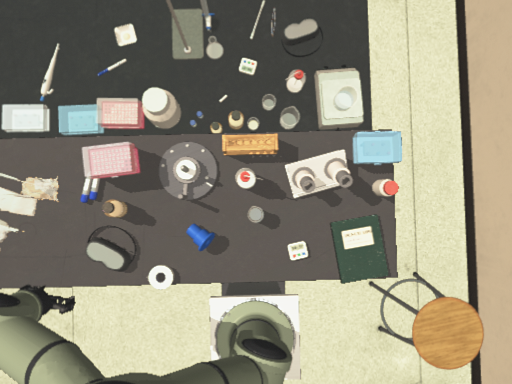

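```bash
cat > h.py <<'E'
import numpy as np,cv2,pickle
def K(f):
    fl=192/np.tan(np.radians(f["fovy"]/2)); return np.array([[fl,0,f["cx"]],[0,fl,f["cy"]],[0,0,1.]])
F=np.diag([1.,-1,-1])
def proj(f,P):
    P=np.atleast_2d(P).astype(float); V=np.array(f["view"]); c=(P@V[:3,:3].T+V[:3,3])@F
    return cv2.projectPoints(c,np.zeros(3),np.zeros(3),K(f),np.array(f["dist"],float))[0][:,0]
def ray(f,uv):
    V=np.array(f["view"]); n=cv2.undistortPoints(np.array(uv,float).reshape(-1,1,2),K(f),np.array(f["dist"],float))[:,0]
    d=np.c_[n,np.ones(len(n))]@F@V[:3,:3]; o=-V[:3,:3].T@V[:3,3]
    return o,d/np.linalg.norm(d,axis=1)[:,None]
def onz(f,uv,z):
    o,d=ray(f,uv); return o+d*((z-o[2])/d[:,2])[:,None]
def tri(fs,uvs):
    A=np.zeros((3,3));b=np.zeros(3);R=[]
    for f,u in zip(fs,uvs):
        o,d=ray(f,[u]);d=d[0];M=np.eye(3)-np.outer(d,d);A+=M;b+=M@o
    p=np.linalg.solve(A,b)
    return p,[np.round(proj(f,p)[0]-u,1) for f,u in zip(fs,uvs)]
def load(n): return pickle.load(open(n+".pkl","rb"))
def crop(f,x,y,w,h,s,name):
    cv2.imwrite("pics/"+name,cv2.resize(f["image"][y:y+h,x:x+w],None,fx=s,fy=s,interpolation=cv2.INTER_CUBIC))
E
python3 - <<'E'
from h import *
t=load("top0");s=load("scene0")
crop(t,275,140,100,70,8,"t_rack.png");crop(t,145,125,90,75,8,"t_stand.png")
crop(s,270,185,80,65,8,"s_rack.png");crop(s,185,145,66,54,10,"s_stand.png")
E
```

```text
(no output)
```

View pics/t_rack.png

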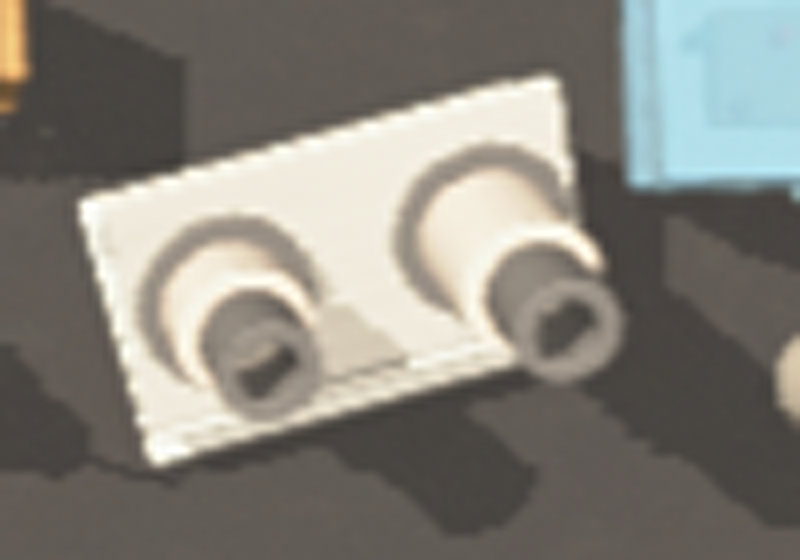

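View pics/t_stand.png

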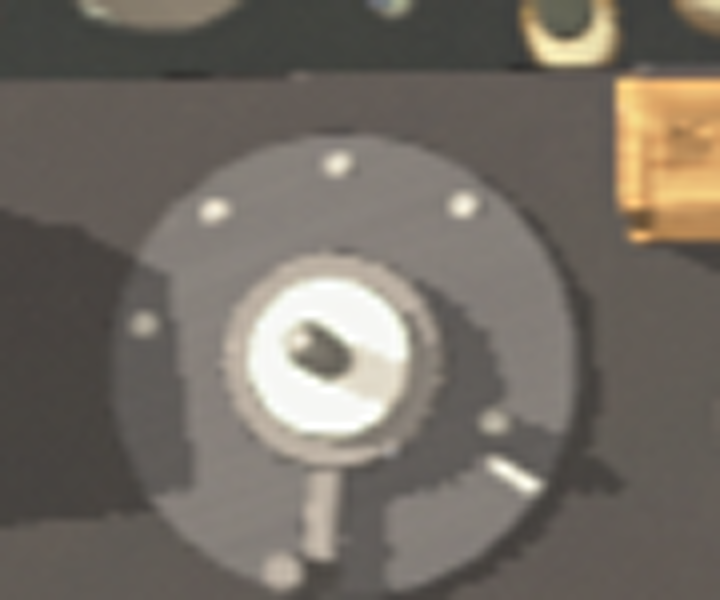

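View pics/s_rack.png

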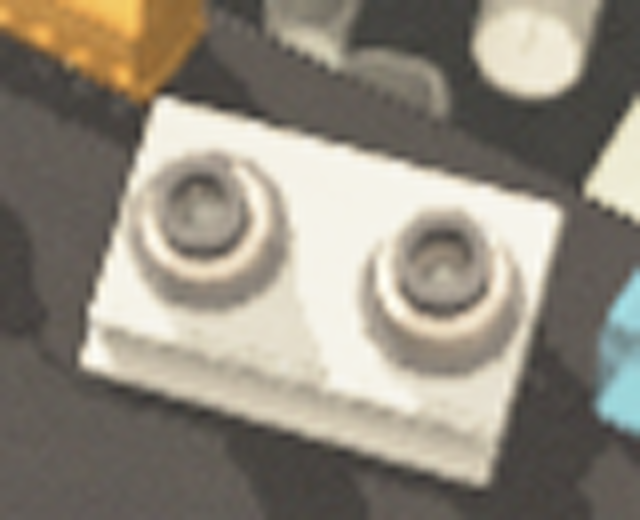

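View pics/s_stand.png

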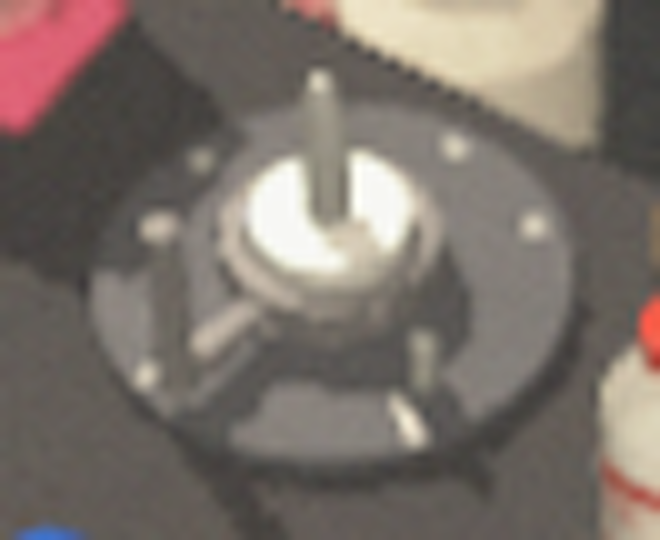

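Run:
```python
from h import *
t=load("top0");s=load("scene0")
T=lambda a:np.array(a)/8+[275,140]-.5+.06; S=lambda a:np.array(a)/8+[270,185]-.5+.06
prs={"RL":((80,202),(158,97)),"RR":((556,77),(563,209)),"FL":((150,465),(82,368)),"reelR":((563,325),(442,258)),"reelL":((261,360),(203,200))}
for k,(a,b) in prs.items():
    p,r=tri([t,s],[T(a),S(b)]);print(k,p.round(4),r)
# stand
Tt=lambda a:np.array(a)/8+[145,125]-.44; Ss=lambda a:np.array(a)/10+[185,145]-.45
print("tip",tri([t,s],[Tt((297,338)),Ss((320,75))]))
def seat(f,x,y,w,h,cx,cy):
    g=f["image"][y:y+h,x:x+w].min(2); g=cv2.resize(g,None,fx=8,fy=8,interpolation=cv2.INTER_CUBIC)
    return g
# seat disc
for f,n,box in((t,"t",(145,125,90,75)),(s,"s",(185,145,66,54))):
    g=seat(f,*box,0,0); m=(g>185).astype(np.uint8)
    cs,_=cv2.findContours(m,0,2); 
    for c in cs:
        if cv2.contourArea(c)>5000:
            h=cv2.convexHull(c);e=cv2.fitEllipse(h);c0=np.array(e[0])/8+box[:2]-.44
            print(n,c0,np.array(e[1])/8,cv2.contourArea(c),onz(f,[c0],.052))
# foot: via 3 marks + ellipse edges by hand
pts=[Tt(p) for p in((340,133),(112,360),(578,380),(200,170),(495,185),(150,500))]
P=onz(t,pts,.012)[:,:2]
A=np.c_[2*P,np.ones(len(P))];x=np.linalg.lstsq(A,(P**2).sum(1),rcond=None)[0];print("foot",x[:2],np.sqrt(x[2]+x[0]**2+x[1]**2))
print("handle top",onz(t,[Tt((281,572))],.12), onz(s,[Ss((158,226))],.12), tri([t,s],[Tt((281,572)),Ss((158,226))]))
print("mark", onz(t,[Tt((485,460)),Tt((543,490))],.012))
```

```text
RL [ 0.6123 -0.1202  0.0718] [array([ 0.8, -0.6]), array([-0.8,  0.1])]
RR [ 0.6583 -0.3224  0.0795] [array([ 0., -0.]), array([-0.,  0.])]
FL [ 4.989e-01 -1.530e-01 -2.000e-04] [array([ 0.3, -0.2]), array([-0.3,  0. ])]
reelR [ 0.5477 -0.3052  0.1496] [array([-0.,  0.]), array([ 0., -0.])]
reelL [ 0.5388 -0.1876  0.1164] [array([ 0.2, -0.2]), array([-0.2,  0. ])]
tip (array([0.60594695, 0.22527866, 0.1317706 ]), [array([-0.,  0.]), array([0., 0.])])
t [185.37879807 169.05825287] [20.00113106 20.20129585] 19704.5 [[0.60606616 0.22571749 0.052     ]]
foot [0.606908   0.22478089] 0.10467397188961466
handle top [[0.5106982  0.23565577 0.12      ]] [[0.50947453 0.23555839 0.12      ]] (array([0.51056265, 0.23614469, 0.11865463]), [array([-0.1,  0.1]), array([0.1, 0. ])])
mark [[0.56171383 0.16234995 0.012     ]
 [0.54767227 0.13681898 0.012     ]]
```

Run:
```python
from h import *
t=load("top0");s=load("scene0")
for f in(t,s): print(ray(f,[[250,190]])[0])
def en(f,x,y,w,h,sc,n):
    c=cv2.resize(f["image"][y:y+h,x:x+w],None,fx=sc,fy=sc,interpolation=cv2.INTER_CUBIC)
    l=cv2.cvtColor(c,cv2.COLOR_BGR2GRAY);l=cv2.createCLAHE(3,(2,2)).apply(l)
    for i in range(0,w,5): cv2.line(l,(i*sc,0),(i*sc,5 if i%10 else 12),255,1);
    for i in range(0,h,5): cv2.line(l,(0,i*sc),(5 if i%10 else 12,i*sc),255,1)
    return l
a=en(t,320,155,40,36,10,"");b=en(s,310,205,30,30,12,"")
H=360
cv2.imwrite("pics/en.png",np.hstack([a,b[:H]]))
```

```text
[0.46871709 0.00600961 1.46292399]
[-0.42794377 -0.62907088  1.46819214]
```

View pics/en.png

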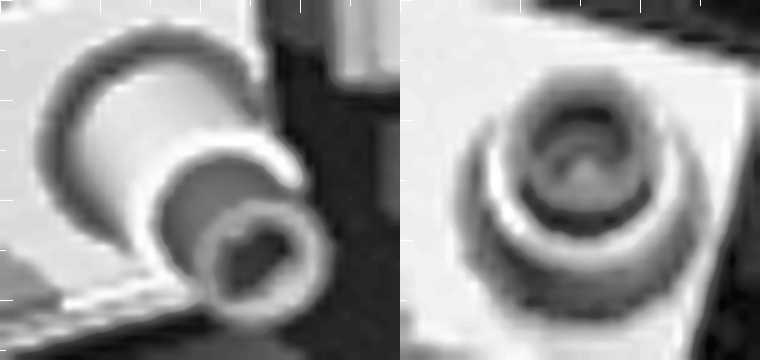

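Run:
```python
from h import *
t=load("top0");s=load("scene0")
T=lambda a:np.array(a)/10+[320,155]-.45; S=lambda a:(np.array(a)-[400,0])/12+[310,205]-.46
face,r=tri([t,s],[T((264,262)),S((585,138))]);print("face",face,r)
yaw=.224
for yaw in(.2,.224,.25):
    xa=np.array([np.cos(yaw),np.sin(yaw),0]);a=-np.sin(np.radians(28))*xa+[0,0,np.cos(np.radians(28))]
    print(yaw,"foot",face-.115*a,"centre peg base z should be .055")
xa=np.array([np.cos(.224),np.sin(.224),0]);ya=np.array([-xa[1],xa[0],0]);a=-np.sin(np.radians(28))*xa+[0,0,np.cos(np.radians(28))]
u=np.cross(ya,a)
th=np.linspace(0,2*np.pi,60)
def circ(c,r): return c+r*(np.cos(th)[:,None]*ya+np.sin(th)[:,None]*u)
rc=np.array([.577,-.2345,.055])
base=rc-.058*ya
for nm,b in(("meas",face-.115*a),("rack",base)):
    out=[]
    for f,x,y,w,h,sc in((t,320,155,40,36,10),(s,310,205,30,30,12)):
        c=cv2.resize(f["image"][y:y+h,x:x+w],None,fx=sc,fy=sc,interpolation=cv2.INTER_CUBIC)
        for d,r,col in((0,.04,(0,0,255)),(.007,.04,(255,0,255)),(.07,.03,(0,255,0)),(.115,.023,(255,0,0)),(.115,.0135,(0,255,255))):
            q=((proj(f,circ(b+d*a,r))-[x,y]+.5)*sc).astype(np.int32);cv2.polylines(c,[q],True,col,1)
        out.append(c[:360])
    cv2.imwrite(f"pics/ov_{nm}.png",np.hstack(out))
```

```text
face [ 0.54510219 -0.30627359  0.15787609] [array([-0.1,  0.1]), array([ 0.1, -0. ])]
0.2 foot [ 0.59801523 -0.29554759  0.05633712] centre peg base z should be .055
0.224 foot [ 0.59774259 -0.29428088  0.05633712] centre peg base z should be .055
0.25 foot [ 0.59741303 -0.29291644  0.05633712] centre peg base z should be .055
```

View pics/ov_meas.png

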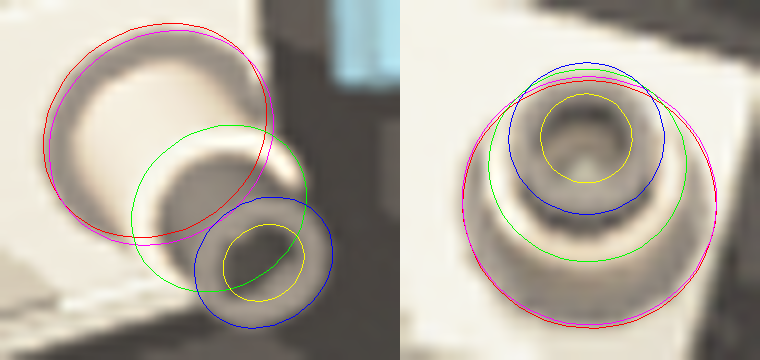

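```bash
cat > pl.py <<'E'
import numpy as np
from scipy.spatial.transform import Rotation as R
from workcell import observe
def cur():
    o=observe(); return np.array(o["position"]),R.from_euler("xyz",o["tool_rot"])
def delta(p,Rt,n=""):
    p0,r0=cur(); d=r0.inv().apply(np.array(p)-p0)*1000; a=np.degrees((r0.inv()*Rt).as_rotvec())
    print(n,"d",d.round(1),"a",a.round(2),"rows>=",max(np.linalg.norm(d)/41.7,np.linalg.norm(a)/7.16).round(1))
def frame(z,x):
    z=np.array(z,float);z/=np.linalg.norm(z);x=np.array(x,float);x-=z*(x@z);x/=np.linalg.norm(x)
    return R.from_matrix(np.c_[x,np.cross(z,x),z])
yaw=.235
xa=np.array([np.cos(yaw),np.sin(yaw),0]);ya=np.array([-xa[1],xa[0],0])
A=-np.sin(np.radians(28))*xa+[0,0,np.cos(np.radians(28))]
face=np.array([.5447,-.3060,.1575])
RG=frame(-A,-ya)
SC=np.array([.6062,.2253])
def st():
    o=observe();print("t",round(o["clock"],2),"p",o["position"].round(4),"rpy",o["tool_rot"].round(3),"F",o["force"].round(1),"w",round(o["grip_width"]*1000,1),"q",o["qpos"].round(2))
E
python3 - <<'E'
from pl import *
delta([.42,.42,.4],frame([0,0,-1],[.9,.4,0]),"w1")
E
```

```text
w1 d [ -80.8  238.2 -205.9] a [3.000e-02 5.000e-02 4.468e+01] rows>= 7.8
```

```bash
python3 -m pendant '[{"dz":-40},{"dz":-80},{"dz":-120,"az":5},{"dx":-80,"dy":238,"dz":-206,"az":45},{"dx":-80,"dy":238,"dz":-206,"az":45},{"dx":-80,"dy":238,"dz":-206,"az":45},{"dx":-80,"dy":238,"dz":-206,"az":45},{"dx":-80,"dy":238,"dz":-206,"az":45},{"dx":-80,"dy":238,"dz":-206,"az":45},{"dx":-80,"dy":238,"dz":-206,"az":45}]'
python3 - <<'E'
from pl import *
st()
delta([.55,0,.4],frame([.2,0,-1],[.8,-.6,0]),"w2")
E
```

```text
t 0.1 p [0.2276 0.5818 0.194 ] rpy [3.141e+00 1.000e-03 1.198e+00] F [ 0.1  0.  -0.5] w 85.4 q [-1.27  0.52 -0.04  1.6   0.02  1.02 -0.11]
w2 d [-424.6  512.2 -205.5] a [ -3.47  12.64 105.67] rows>= 16.7schema error: expected keys dx, dy, dz, ax, ay, az, claw
```

```bash
python3 -m pendant '[{"dx":0,"dy":0,"dz":-40,"ax":0,"ay":0,"az":0,"claw":85},{"dx":0,"dy":0,"dz":-80,"ax":0,"ay":0,"az":0,"claw":85},{"dx":0,"dy":0,"dz":-120,"ax":0,"ay":0,"az":5,"claw":85},{"dx":-80,"dy":238,"dz":-206,"ax":0,"ay":0,"az":45,"claw":85},{"dx":-80,"dy":238,"dz":-206,"ax":0,"ay":0,"az":45,"claw":85},{"dx":-80,"dy":238,"dz":-206,"ax":0,"ay":0,"az":45,"claw":85},{"dx":-80,"dy":238,"dz":-206,"ax":0,"ay":0,"az":45,"claw":85},{"dx":-80,"dy":238,"dz":-206,"ax":0,"ay":0,"az":45,"claw":85},{"dx":-80,"dy":238,"dz":-206,"ax":0,"ay":0,"az":45,"claw":85},{"dx":-80,"dy":238,"dz":-206,"ax":0,"ay":0,"az":45,"claw":85}]'
python3 - <<'E'
from pl import *
st()
delta([.55,0,.4],frame([.2,0,-1],[.8,-.6,0]),"w2")
E
```

```text
clock: 0.93
position: [0.4246, 0.4166, 0.4024]
tool_rot: [3.141, -0.003, 0.401]
force: [0.1, -0.4, 0.3]
grip_width: 0.0849
t 0.93 p [0.4246 0.4166 0.4024] rpy [ 3.141e+00 -3.000e-03  4.010e-01] F [ 0.1 -0.4  0.3] w 84.9 q [-1.03  0.34  0.22  1.37 -0.07  1.44 -0.41]
w2 d [-47.4 432.5   2.8] a [ 1.46 11.59 60.21] rows>= 10.4
```

```bash
python3 -m pendant '[{"dx":-47,"dy":432,"dz":3,"ax":1,"ay":11,"az":60,"claw":85},{"dx":-47,"dy":432,"dz":3,"ax":1,"ay":11,"az":60,"claw":85},{"dx":-47,"dy":432,"dz":3,"ax":1,"ay":11,"az":60,"claw":85},{"dx":-47,"dy":432,"dz":3,"ax":1,"ay":11,"az":60,"claw":85},{"dx":-47,"dy":432,"dz":3,"ax":1,"ay":11,"az":60,"claw":85},{"dx":-47,"dy":432,"dz":3,"ax":1,"ay":11,"az":60,"claw":85},{"dx":-47,"dy":432,"dz":3,"ax":1,"ay":11,"az":60,"claw":85},{"dx":-47,"dy":432,"dz":3,"ax":1,"ay":11,"az":60,"claw":85},{"dx":-47,"dy":432,"dz":3,"ax":1,"ay":11,"az":60,"claw":85},{"dx":-47,"dy":432,"dz":3,"ax":1,"ay":11,"az":60,"claw":85}]' >/dev/null
python3 - <<'E'
from pl import *
st()
delta(face+.1*A,RG,"w3")
E
```

```text
t 1.77 p [0.5447 0.0217 0.3978] rpy [-3.033 -0.15  -0.65 ] F [ 1.2  0.7 -0.2] w 84.8 q [-0.69  0.13  0.59  1.69 -0.05  1.17 -0.73]
w3 d [143.9 314.5 142.2] a [17.93  3.66 40.09] rows>= 9.0
```

```bash
python3 -m pendant '[{"dx":144,"dy":314,"dz":142,"ax":18,"ay":4,"az":40,"claw":85},{"dx":144,"dy":314,"dz":142,"ax":18,"ay":4,"az":40,"claw":85},{"dx":144,"dy":314,"dz":142,"ax":18,"ay":4,"az":40,"claw":85},{"dx":144,"dy":314,"dz":142,"ax":18,"ay":4,"az":40,"claw":85},{"dx":144,"dy":314,"dz":142,"ax":18,"ay":4,"az":40,"claw":85},{"dx":144,"dy":314,"dz":142,"ax":18,"ay":4,"az":40,"claw":85},{"dx":144,"dy":314,"dz":142,"ax":18,"ay":4,"az":40,"claw":85},{"dx":144,"dy":314,"dz":142,"ax":18,"ay":4,"az":40,"claw":85},{"dx":144,"dy":314,"dz":142,"ax":18,"ay":4,"az":40,"claw":85},{"dx":144,"dy":314,"dz":142,"ax":18,"ay":4,"az":40,"claw":85}]' >/dev/null
python3 - <<'E'
from pl import *
st()
delta(face+.05*A,RG,"w4")
delta(face-.038*A,RG,"grasp")
E
```

```text
t 2.6 p [ 0.4981 -0.3208  0.2436] rpy [-2.654 -0.006 -1.338] F [-0.7 -0.2 -0.4] w 84.9 q [ 0.13  0.38  0.75  1.97 -0.95  0.86  0.11]
w4 d [-3.9 -2.7 48.9] a [ 0.07 -0.38  0.05] rows>= 1.2
grasp d [ -4.5  -2.8 136.9] a [ 0.07 -0.38  0.05] rows>= 3.3
```

```bash
python3 -m pendant '[{"dx":-2,"dy":-2,"dz":25,"ax":0,"ay":0,"az":0,"claw":85},{"dx":-2,"dy":-2,"dz":49,"ax":0,"ay":0,"az":0,"claw":85},{"dx":-2,"dy":-2,"dz":49,"ax":0,"ay":0,"az":0,"claw":85},{"dx":-2,"dy":-2,"dz":49,"ax":0,"ay":0,"az":0,"claw":85}]' >/dev/null
python3 - <<'E'
from pl import *
from h import *
from workcell import eyes
t=eyes.grab_frame("top");s=eyes.grab_frame("scene")
st()
delta(face+.05*A,RG,"w4")
delta(face-.038*A,RG,"grasp")
crop(t,275,130,100,80,6,"t1.png");crop(s,250,150,120,100,6,"s1.png")
E
```

```text
t 3.03 p [ 0.5243 -0.3081  0.205 ] rpy [-2.651 -0.007 -1.332] F [ 0.4 -0.3  0.6] w 85.3 q [ 0.14  0.44  0.69  1.99 -1.05  0.8   0.18]
w4 d [2.7 4.4 1.5] a [-0.13 -0.25  0.35] rows>= 0.1
grasp d [ 2.3  4.5 89.5] a [-0.13 -0.25  0.35] rows>= 2.1
```

View pics/t1.png

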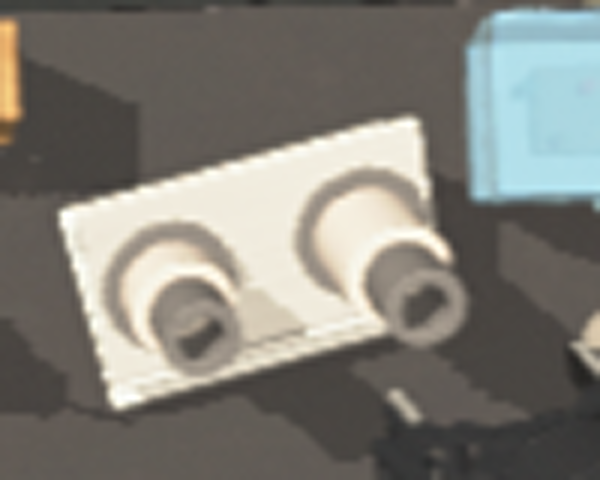

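View pics/s1.png

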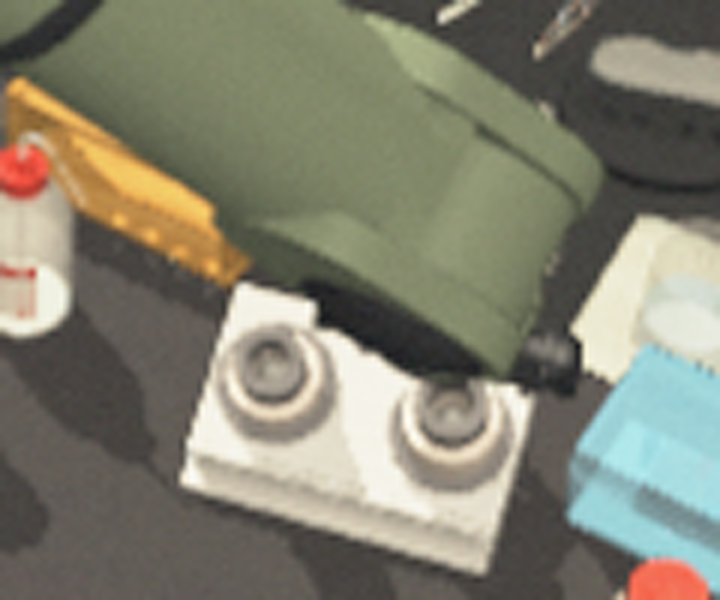

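Run:
```python
from pl import *
from h import *
t=load("top0");s=load("scene0")
p,r=cur();X=r.as_matrix()
for k in(-.0425,0,.0425):
    for f,off in((t,(275,130)),(s,(250,150))):
        q=proj(f,p+k*X[:,0]-.013*X[:,2])[0];print(k,q.round(1),((q-off)*6).round())
for b in (-.019,-.073):
  q=proj(s,p+b*X[:,2])[0];print(((q-(250,150))*6).round(), ((proj(t,p+b*X[:,2])[0]-(275,130))*6).round())
```

```text
-0.0425 [338.4 191.8] [381. 371.]
-0.0425 [312.5 208. ] [375. 348.]
0 [351.7 188.2] [460. 349.]
0 [324.4 211.4] [447. 368.]
0.0425 [364.9 184.6] [540. 328.]
0.0425 [336.4 214.7] [519. 388.]
[446. 366.] [464. 354.]
[446. 348.] [502. 400.]
```

Run:
```python
from pl import *
from h import *
from workcell import eyes
t=eyes.grab_frame("top");s=eyes.grab_frame("scene")
st()
p,r=cur();X=r.as_matrix()
c=t["image"][165:225,320:400];c=cv2.convertScaleAbs(c,alpha=1.6,beta=30);c=cv2.resize(c,None,fx=9,fy=9,interpolation=cv2.INTER_CUBIC)
for k in(-.0425,0,.0425):
    q=proj(t,p+k*X[:,0]-.013*X[:,2])[0];cv2.circle(c,tuple(int(v) for v in (q-[320,165]+.5)*9),4,(0,0,255),1)
cv2.imwrite("pics/z.png",c)
c=s["image"][190:235,300:360];c=cv2.convertScaleAbs(c,alpha=1.6,beta=30);c=cv2.resize(c,None,fx=12,fy=12,interpolation=cv2.INTER_CUBIC)
for k in(-.0425,0,.0425):
    q=proj(s,p+k*X[:,0]-.013*X[:,2])[0];cv2.circle(c,tuple(int(v) for v in (q-[300,190]+.5)*12),4,(0,0,255),1)
cv2.imwrite("pics/z2.png",c)
```

```text
t 3.13 p [ 0.5245 -0.3081  0.2053] rpy [-2.65  -0.007 -1.332] F [-0.  -0.5  0.2] w 84.8 q [ 0.14  0.44  0.69  1.99 -1.05  0.8   0.18]
```

View pics/z.png

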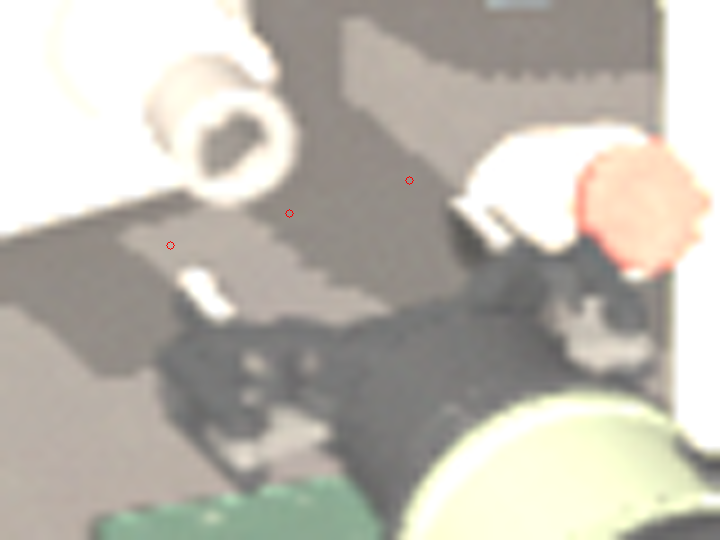

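View pics/z2.png

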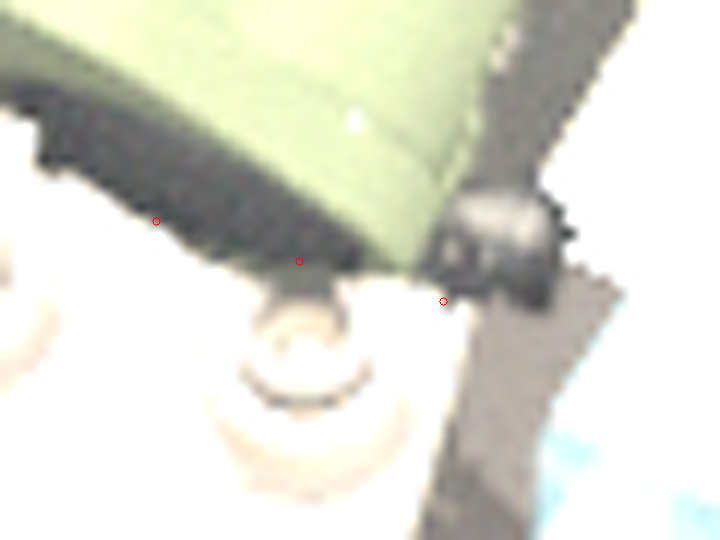

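```bash
python3 -m pendant '[{"dx":2,"dy":4,"dz":20,"ax":0,"ay":0,"az":0,"claw":85},{"dx":2,"dy":4,"dz":40,"ax":0,"ay":0,"az":0,"claw":85},{"dx":2,"dy":4,"dz":60,"ax":0,"ay":0,"az":0,"claw":85},{"dx":2,"dy":4,"dz":75,"ax":0,"ay":0,"az":0,"claw":85},{"dx":2,"dy":4,"dz":80,"ax":0,"ay":0,"az":0,"claw":85},{"dx":2,"dy":4,"dz":80,"ax":0,"ay":0,"az":0,"claw":85},{"dx":2,"dy":4,"dz":80,"ax":0,"ay":0,"az":0,"claw":85}]' >/dev/null
cat > look.py <<'E'
from pl import *
from h import *
from workcell import eyes
import sys
t=eyes.grab_frame("top");s=eyes.grab_frame("scene")
st()
n=sys.argv[1]; a=list(map(int,sys.argv[2:6])); b=list(map(int,sys.argv[6:10]))
pickle.dump((t,s),open(n+".pkl","wb"))
def g(f,x,y,w,h):
    c=cv2.convertScaleAbs(f["image"][y:y+h,x:x+w],alpha=1.2,beta=10)
    return cv2.resize(c,None,fx=8,fy=8,interpolation=cv2.INTER_CUBIC)
A_,B_=g(t,*a),g(s,*b);h=max(len(A_),len(B_))
pad=lambda m:cv2.copyMakeBorder(m,0,h-len(m),0,0,0)
cv2.imwrite(f"pics/{n}.png",np.hstack([pad(A_),pad(B_)]))
E
python3 look.py g1 325 150 50 60 300 190 50 50; python3 -c "
from pl import *
delta(face-.038*A,RG)"
```

```text
t 3.82 p [ 0.5582 -0.3027  0.133 ] rpy [-2.65  -0.007 -1.333] F [-1.5  0.6 -0.4] w 85.1 q [ 0.22  0.57  0.53  1.99 -1.22  0.69  0.31]
 d [0.  0.8 9.8] a [-0.17 -0.28  0.34] rows>= 0.2
```

View pics/g1.png

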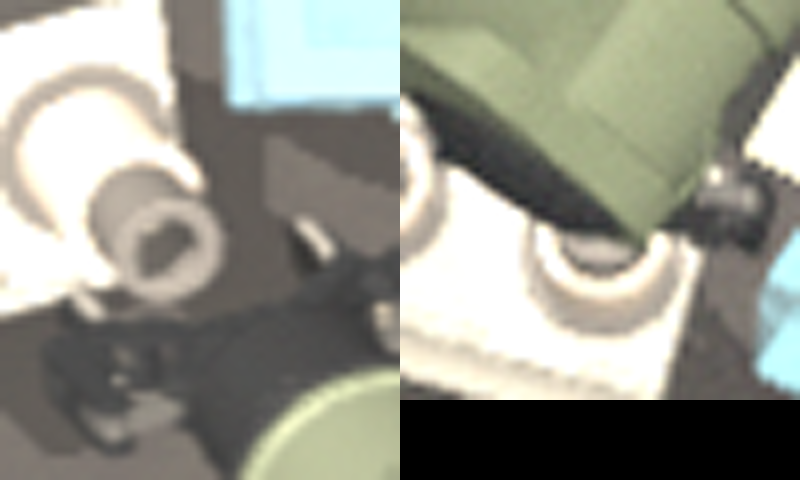

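```bash
python3 -m pendant '[{"dx":0,"dy":1,"dz":4,"ax":0,"ay":0,"az":0,"claw":85},{"dx":0,"dy":1,"dz":8,"ax":0,"ay":0,"az":0,"claw":75},{"dx":0,"dy":1,"dz":8,"ax":0,"ay":0,"az":0,"claw":65},{"dx":0,"dy":1,"dz":8,"ax":0,"ay":0,"az":0,"claw":58},{"dx":0,"dy":1,"dz":8,"ax":0,"ay":0,"az":0,"claw":58}]' 20; python3 look.py g2 325 150 50 60 300 190 50 50; python3 -c "
from pl import *
delta(face-.038*A,RG)"
```

```text
clock: 4.23
position: [0.561, -0.3015, 0.1241]
tool_rot: [-2.651, -0.006, -1.332]
force: [0.1, -0.8, -0.3]
grip_width: 0.0581
t 4.33 p [ 0.5611 -0.3015  0.1242] rpy [-2.651 -0.006 -1.332] F [-0.1 -0.   0.5] w 57.8 q [ 0.24  0.58  0.5   1.99 -1.23  0.67  0.32]
 d [ 0.6 -0.7  0.6] a [-0.11 -0.22  0.34] rows>= 0.1
```

View pics/g2.png

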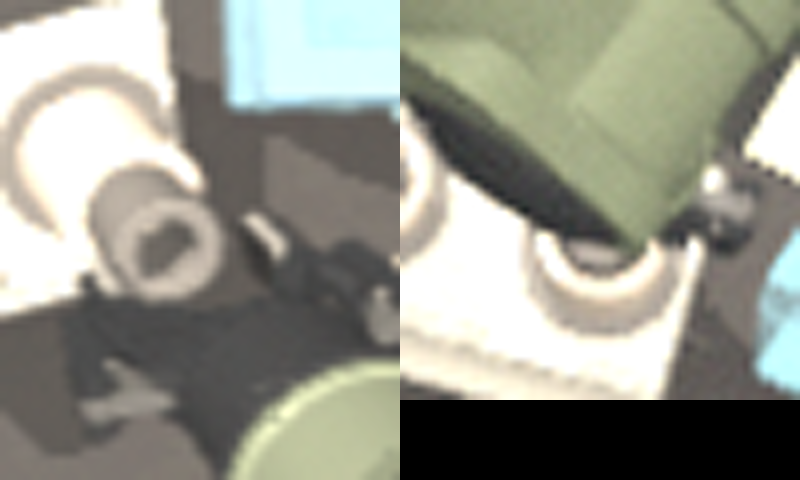

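```bash
python3 -m pendant '[{"dx":0,"dy":-1,"dz":3,"ax":0,"ay":0,"az":0,"claw":56},{"dx":0,"dy":-1,"dz":5,"ax":0,"ay":0,"az":0,"claw":56},{"dx":0,"dy":-1,"dz":5,"ax":0,"ay":0,"az":0,"claw":50},{"dx":0,"dy":-1,"dz":5,"ax":0,"ay":0,"az":0,"claw":46},{"dx":0,"dy":-1,"dz":5,"ax":0,"ay":0,"az":0,"claw":42},{"dx":0,"dy":-1,"dz":5,"ax":0,"ay":0,"az":0,"claw":40},{"dx":0,"dy":-1,"dz":5,"ax":0,"ay":0,"az":0,"claw":35},{"dx":0,"dy":-1,"dz":5,"ax":0,"ay":0,"az":0,"claw":35}]' 40; python3 look.py g3 325 150 50 60 300 190 50 50
```

```text
clock: 5.0
position: [0.5641, -0.3009, 0.1203]
tool_rot: [-2.651, -0.006, -1.333]
force: [-5.2, -2.3, 4.6]
grip_width: 0.0427
t 5.1 p [ 0.5641 -0.3009  0.1203] rpy [-2.651 -0.006 -1.332] F [-5.8 -1.8  4.8] w 43.0 q [ 0.25  0.58  0.48  1.99 -1.23  0.66  0.32]
```

View pics/g3.png

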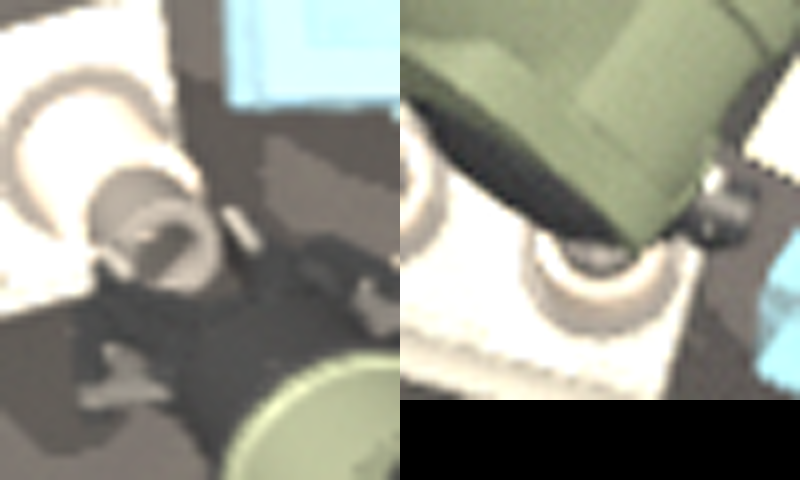

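Run:
```python
from pl import *
from h import *
t,s=pickle.load(open("g3.pkl","rb"))
p,r=cur();X=r.as_matrix()
out=[]
for f,x,y,w,h in((t,325,150,50,60),(s,300,190,50,50)):
    c=cv2.resize(f["image"][y:y+h,x:x+w],None,fx=8,fy=8,interpolation=cv2.INTER_CUBIC)
    for sx in(-1,1):
        P=[p+X@np.array([sx*.0215,yy,zz]) for yy,zz in((-.011,0),(.011,0),(.011,-.038),(-.011,-.038))]
        q=((proj(f,P)-[x,y]+.5)*8).astype(np.int32);cv2.polylines(c,[q],True,(0,0,255) if sx>0 else (0,160,0),1)
    B=[p+X@np.array([a,b,-.073]) for a,b in((-.038,-.0425),(.038,-.0425),(.038,.0425),(-.038,.0425))]
    q=((proj(f,B)-[x,y]+.5)*8).astype(np.int32);cv2.polylines(c,[q],True,(255,0,255),1)
    out.append(cv2.copyMakeBorder(c,0,480-len(c),0,0,0))
cv2.imwrite("pics/wf.png",np.hstack(out))
```

```text
(no output)
```

View pics/wf.png

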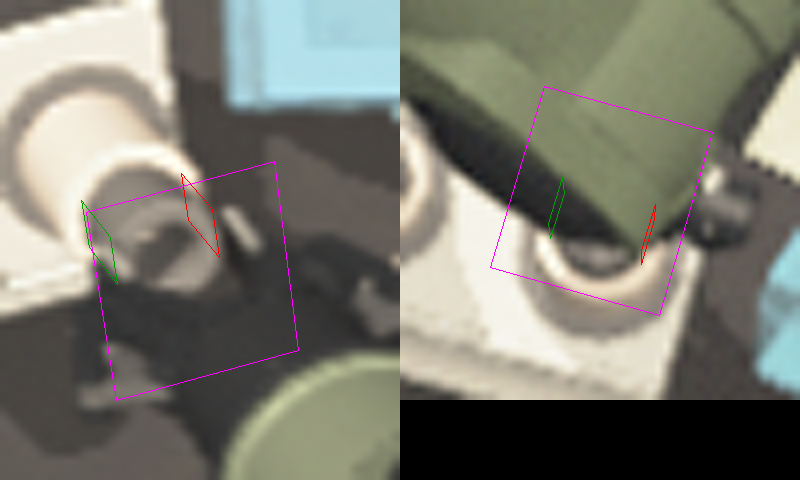

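Run:
```python
from pl import *
from h import *
t,s=pickle.load(open("g3.pkl","rb"))
p,r=cur();X=r.as_matrix()
pr=lambda a,b:tri([t,s],[np.array(a)/8+[325,150]-.44,(np.array(b)-[400,0])/8+[300,190]-.44])
for a in((242,228),(225,207),(260,248)):
    q,e=pr(a,(712,180));print(q.round(4),e,"tool coords",(X.T@(q-p)*1000).round(1))
s0=load("scene0");d=np.abs(s["image"].astype(int)-s0["image"]).sum(2)
cv2.imwrite("pics/big.png",cv2.resize(s["image"][100:260,180:380],None,fx=4,fy=4,interpolation=cv2.INTER_CUBIC))
cv2.imwrite("pics/bigt.png",cv2.resize(t["image"][140:290,250:420],None,fx=4,fy=4,interpolation=cv2.INTER_CUBIC))
```

```text
[ 0.5574 -0.337   0.1879] [array([ 2.9, -2. ]), array([-3.1,  0.5])] tool coords [ 33.9 -18.4 -66.5]
[ 0.5669 -0.334   0.1753] [array([ 2.9, -2. ]), array([-3.1,  0.5])] tool coords [ 33.2 -21.3 -50.8]
[ 0.5483 -0.3401  0.2001] [array([ 2.8, -1.9]), array([-2.9,  0.4])] tool coords [ 34.9 -15.7 -81.8]
```

View pics/big.png

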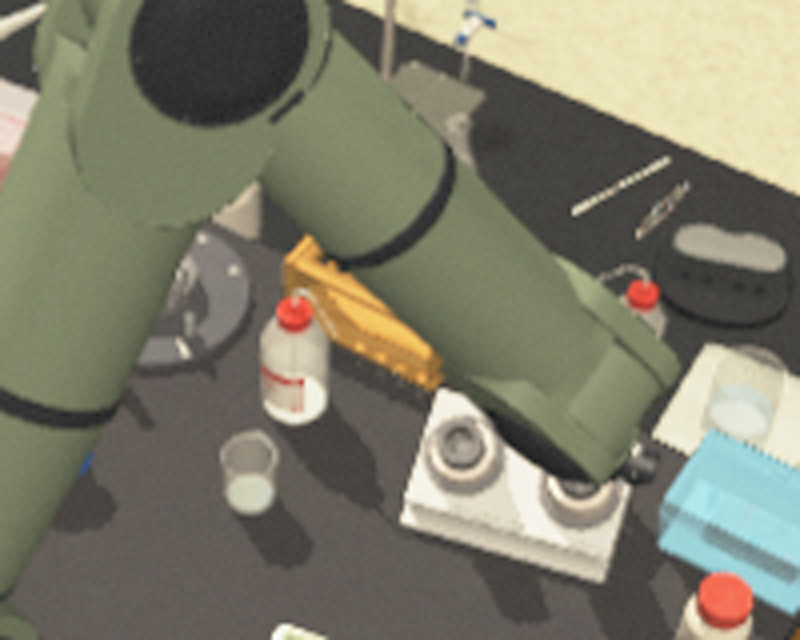

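View pics/bigt.png

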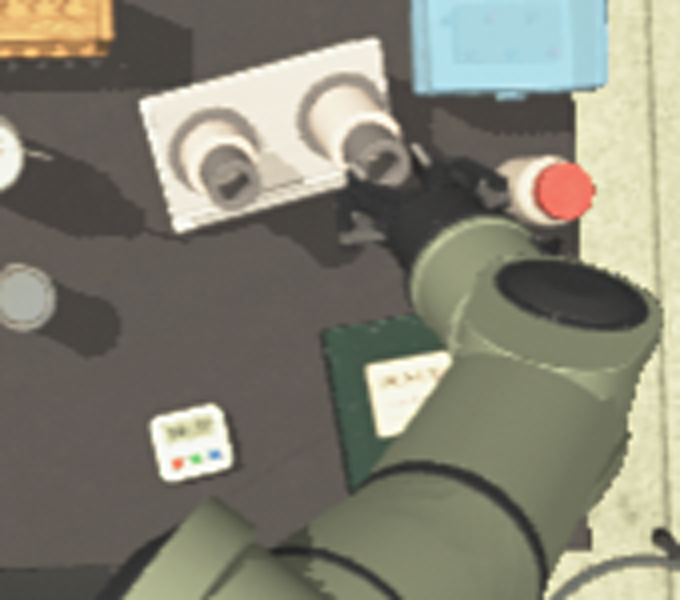

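```bash
python3 -m pendant '[{"dx":0,"dy":0,"dz":0,"ax":0,"ay":0,"az":0,"claw":30},{"dx":0,"dy":0,"dz":-4,"ax":0,"ay":0,"az":0,"claw":30},{"dx":0,"dy":0,"dz":-8,"ax":0,"ay":0,"az":0,"claw":30},{"dx":0,"dy":0,"dz":-14,"ax":0,"ay":0,"az":0,"claw":30},{"dx":0,"dy":0,"dz":-20,"ax":0,"ay":0,"az":0,"claw":30},{"dx":0,"dy":0,"dz":-20,"ax":0,"ay":0,"az":0,"claw":30},{"dx":0,"dy":0,"dz":-20,"ax":0,"ay":0,"az":0,"claw":30}]' 70; python3 look.py g4 325 150 50 60 300 190 50 50
```

```text
clock: 5.68
position: [0.5552, -0.3028, 0.1383]
tool_rot: [-2.65, -0.007, -1.332]
force: [0.8, 0.3, -2.7]
grip_width: 0.0407
t 5.78 p [ 0.5552 -0.3026  0.1378] rpy [-2.651 -0.006 -1.332] F [-0.5 -0.3 -1.9] w 40.7 q [ 0.24  0.55  0.5   1.99 -1.19  0.68  0.28]
```

View pics/g4.png

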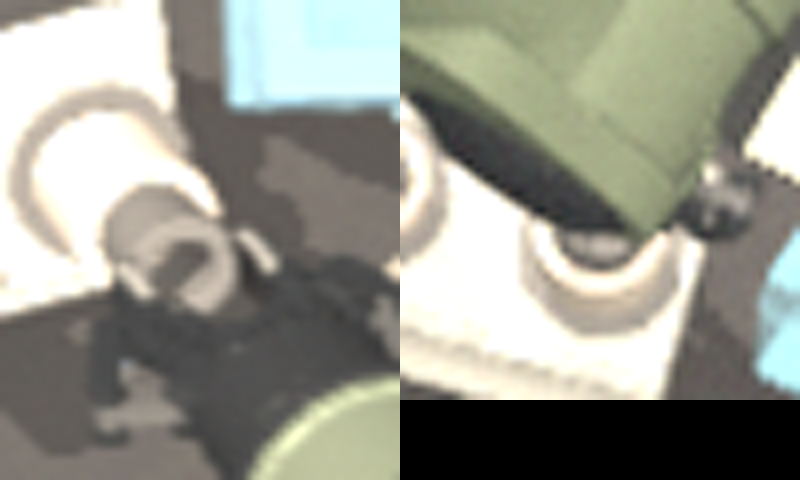

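```bash
python3 -m pendant '[{"dx":0,"dy":0,"dz":-12,"ax":0,"ay":0,"az":0,"claw":30},{"dx":0,"dy":0,"dz":-25,"ax":0,"ay":0,"az":0,"claw":30},{"dx":0,"dy":0,"dz":-40,"ax":0,"ay":0,"az":0,"claw":30},{"dx":0,"dy":0,"dz":-55,"ax":0,"ay":0,"az":0,"claw":30},{"dx":0,"dy":0,"dz":-70,"ax":0,"ay":0,"az":0,"claw":30},{"dx":0,"dy":0,"dz":-85,"ax":0,"ay":0,"az":0,"claw":30},{"dx":0,"dy":0,"dz":-100,"ax":0,"ay":0,"az":0,"claw":30},{"dx":0,"dy":0,"dz":-110,"ax":0,"ay":0,"az":0,"claw":30},{"dx":0,"dy":0,"dz":-110,"ax":0,"ay":0,"az":0,"claw":30}]' 70; python3 look.py g5 325 150 50 60 300 170 50 60
python3 - <<'E'
from pl import *
p,r=cur()
delta([.50,-.25,.42],frame([0,0,-1],[.236,-.972,0]))
E
```

```text
clock: 6.53
position: [0.5043, -0.3152, 0.2363]
tool_rot: [-2.65, -0.007, -1.333]
force: [0.3, -0.7, -2.1]
grip_width: 0.0405
t 6.63 p [ 0.5048 -0.3141  0.2345] rpy [-2.651 -0.006 -1.332] F [-0.4  0.7 -3.4] w 40.5 q [ 0.18  0.37  0.65  1.98 -0.94  0.82  0.1 ]
 d [ -62.3  -96.8 -159. ] a [-28.12  -0.32   0.13] rows>= 4.7
```

View pics/g5.png

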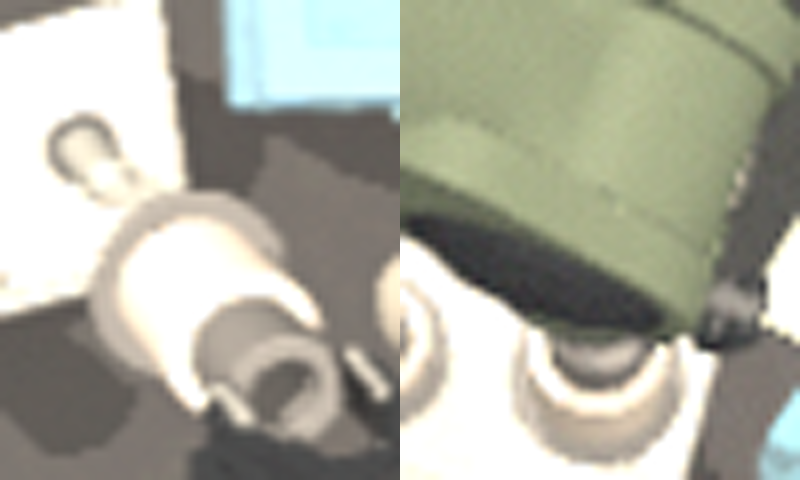

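```bash
python3 -m pendant '[{"dx":0,"dy":0,"dz":-25,"ax":0,"ay":0,"az":0,"claw":30},{"dx":-10,"dy":-15,"dz":-55,"ax":-2,"ay":0,"az":0,"claw":30},{"dx":-20,"dy":-35,"dz":-85,"ax":-6,"ay":0,"az":0,"claw":30},{"dx":-30,"dy":-55,"dz":-110,"ax":-11,"ay":0,"az":0,"claw":30},{"dx":-42,"dy":-70,"dz":-130,"ax":-16,"ay":0,"az":0,"claw":30},{"dx":-52,"dy":-84,"dz":-145,"ax":-21,"ay":0,"az":0,"claw":30},{"dx":-58,"dy":-92,"dz":-154,"ax":-25,"ay":0,"az":0,"claw":30},{"dx":-62,"dy":-97,"dz":-159,"ax":-28,"ay":0,"az":0,"claw":30},{"dx":-62,"dy":-97,"dz":-159,"ax":-28,"ay":0,"az":0,"claw":30}]' 70
python3 - <<'E'
from pl import *
st()
Rv=frame([0,0,-1],[.6,-.8,0])
delta([.55,0,.42],Rv)
E
```

```text
clock: 7.38
position: [0.5031, -0.2473, 0.4196]
tool_rot: [3.139, -0.006, -1.326]
force: [0.4, 0.3, -3.9]
grip_width: 0.0406
t 7.38 p [ 0.5031 -0.2473  0.4196] rpy [ 3.139 -0.006 -1.326] F [ 0.4  0.3 -3.9] w 40.6 q [-0.25  0.34  0.85  1.45 -0.25  1.46 -0.72]
 d [-228.5 -105.5   -1.9] a [  0.2   -0.29 -22.82] rows>= 6.0
```

```bash
python3 -m pendant '[{"dx":-15,"dy":-7,"dz":0,"ax":0,"ay":0,"az":-2,"claw":30},{"dx":-42,"dy":-20,"dz":0,"ax":0,"ay":0,"az":-5,"claw":30},{"dx":-72,"dy":-34,"dz":0,"ax":0,"ay":0,"az":-8,"claw":30},{"dx":-102,"dy":-48,"dz":0,"ax":0,"ay":0,"az":-11,"claw":30},{"dx":-132,"dy":-62,"dz":0,"ax":0,"ay":0,"az":-14,"claw":30},{"dx":-162,"dy":-76,"dz":0,"ax":0,"ay":0,"az":-17,"claw":30},{"dx":-192,"dy":-90,"dz":0,"ax":0,"ay":0,"az":-20,"claw":30},{"dx":-215,"dy":-100,"dz":0,"ax":0,"ay":0,"az":-22,"claw":30},{"dx":-228,"dy":-105,"dz":0,"ax":0,"ay":0,"az":-23,"claw":30},{"dx":-228,"dy":-105,"dz":0,"ax":0,"ay":0,"az":-23,"claw":30}]' 70
python3 - <<'E'
from pl import *
st()
Rv=frame([0,0,-1],[.9,-.43,0])
delta([.6062,.2253,.36],Rv)
E
```

```text
clock: 8.22
position: [0.5484, -0.0007, 0.4178]
tool_rot: [3.141, -0.004, -0.925]
force: [0.4, 0.1, -3.4]
grip_width: 0.0405
t 8.22 p [ 0.5484 -0.0007  0.4178] rpy [ 3.141 -0.004 -0.925] F [ 0.4  0.1 -3.4] w 40.5 q [-0.62  0.29  0.7   1.48 -0.18  1.44 -0.85]
 d [-146.  -182.2   57. ] a [  0.11  -0.24 -27.48] rows>= 5.8
```

```bash
python3 -m pendant '[{"dx":-10,"dy":-12,"dz":0,"ax":0,"ay":0,"az":-2,"claw":30},{"dx":-27,"dy":-34,"dz":5,"ax":0,"ay":0,"az":-5,"claw":30},{"dx":-46,"dy":-58,"dz":12,"ax":0,"ay":0,"az":-9,"claw":30},{"dx":-65,"dy":-82,"dz":20,"ax":0,"ay":0,"az":-13,"claw":30},{"dx":-84,"dy":-106,"dz":28,"ax":0,"ay":0,"az":-17,"claw":30},{"dx":-103,"dy":-130,"dz":36,"ax":0,"ay":0,"az":-21,"claw":30},{"dx":-122,"dy":-154,"dz":45,"ax":0,"ay":0,"az":-24,"claw":30},{"dx":-137,"dy":-172,"dz":53,"ax":0,"ay":0,"az":-26,"claw":30},{"dx":-146,"dy":-182,"dz":57,"ax":0,"ay":0,"az":-27,"claw":30},{"dx":-146,"dy":-182,"dz":57,"ax":0,"ay":0,"az":-27,"claw":30}]' 70; python3 look.py p1 145 110 50 60 170 90 50 60;  python3 - <<'E'
from pl import *
Rv=frame([0,0,-1],[.9,-.43,0])
delta([.6062,.2253,.36],Rv)
E
```

```text
clock: 9.05
position: [0.6068, 0.2238, 0.3589]
tool_rot: [3.137, -0.003, -0.456]
force: [0.2, 0.6, -2.6]
grip_width: 0.0407
t 9.15 p [0.6072 0.2203 0.3608] rpy [ 3.137 -0.005 -0.461] F [ 1.2 -0.2 -2.7] w 40.4 q [-0.76  0.49  0.52  1.32 -0.23  1.4  -0.71]
 d [-3.1 -4.1  0.7] a [ 0.25 -0.3  -0.86] rows>= 0.1
```

View pics/p1.png

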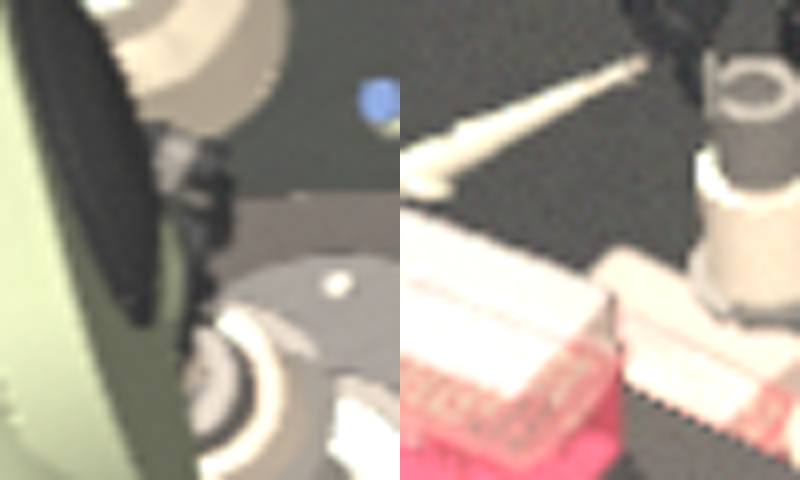

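Run:
```python
from pl import *
from h import *
from workcell import eyes
t=eyes.grab_frame("top");s=eyes.grab_frame("scene");pickle.dump((t,s),open("p2.pkl","wb"));st()
g=lambda f,x,y,w,h,k:cv2.resize(f["image"][y:y+h,x:x+w],None,fx=k,fy=k,interpolation=cv2.INTER_CUBIC)
cv2.imwrite("pics/p2.png",np.hstack([g(t,135,120,55,75,7),g(s,195,90,55,75,7)]))
```

```text
t 9.25 p [0.6074 0.2196 0.3617] rpy [ 3.138 -0.006 -0.462] F [-1.   0.  -2.4] w 40.8 q [-0.76  0.48  0.52  1.32 -0.23  1.4  -0.71]
```

View pics/p2.png

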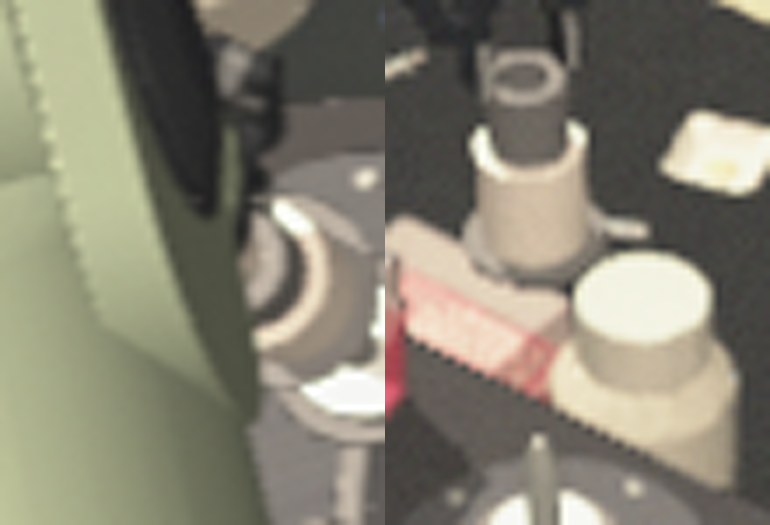

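```bash
cat > ov.py <<'E'
from pl import *
from h import *
import sys
n=sys.argv[1]; dz=float(sys.argv[2]); ox,oy,tx,ty=map(float,sys.argv[3:7]); box=list(map(int,sys.argv[7:11]));tb=list(map(int,sys.argv[11:15]))
# reel foot = TCP + (ox,oy,-dz); axis tilt (tx,ty)
t,s=pickle.load(open(n+".pkl","rb"))
p,r=cur(); th=np.linspace(0,2*np.pi,60);a=np.array([tx,ty,1.]);b=p+[ox,oy,-dz]
out=[]
for f,(x,y,w,h) in((t,tb),(s,box)):
    k=7;c=cv2.resize(f["image"][y:y+h,x:x+w],None,fx=k,fy=k,interpolation=cv2.INTER_CUBIC)
    for d,rr,col in((0,.04,(0,0,255)),(.07,.03,(0,255,0)),(.115,.023,(255,0,0))):
        P=b+d*a+rr*np.c_[np.cos(th),np.sin(th),0*th]
        q=((proj(f,P)-[x,y]+.5)*k).astype(np.int32);cv2.polylines(c,[q],True,col,1)
    out.append(c)
cv2.imwrite(f"pics/{n}_ov.png",np.hstack(out))
E
python3 ov.py p2 .072 0 0 0 0 195 90 55 75 135 120 55 75
```

```text
(no output)
```

View pics/p2_ov.png

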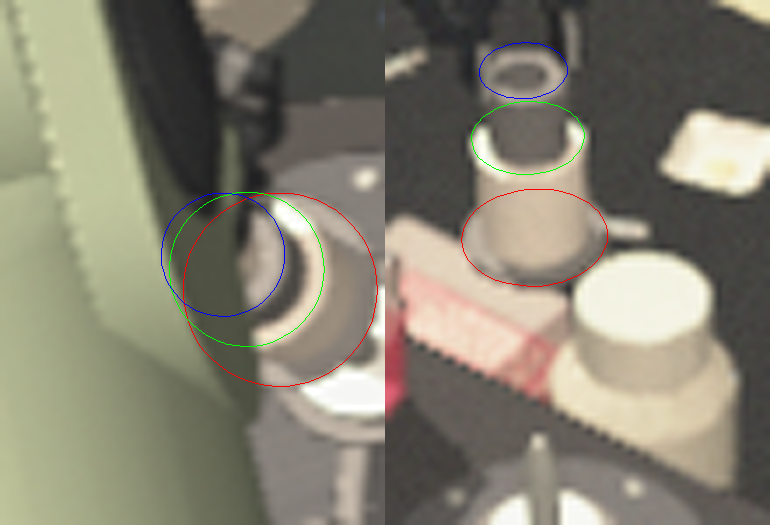

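Run:
```python
from h import *
t,s=pickle.load(open("p2.pkl","rb"))
def g(f,x,y,w,h,k):
    c=cv2.resize(f["image"][y:y+h,x:x+w],None,fx=k,fy=k,interpolation=cv2.INTER_CUBIC)
    l=cv2.cvtColor(c,cv2.COLOR_BGR2LAB);l[...,0]=cv2.createCLAHE(3,(2,2)).apply(l[...,0]);return cv2.cvtColor(l,cv2.COLOR_LAB2BGR)
cv2.imwrite("pics/p2t.png",g(t,165,140,40,45,13));cv2.imwrite("pics/p2s.png",g(s,203,92,30,42,14))
```

```text
(no output)
```

View pics/p2t.png

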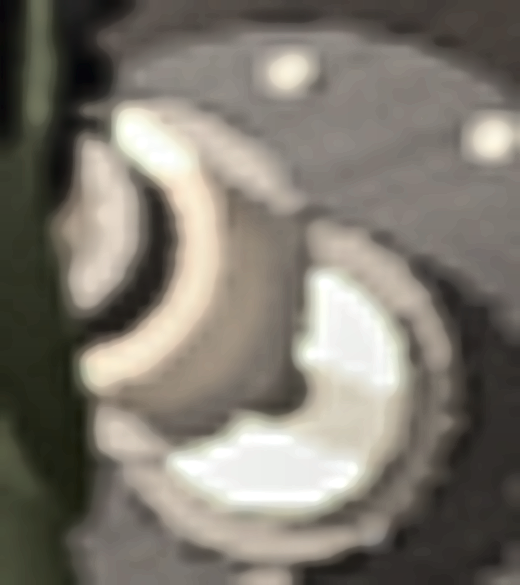

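View pics/p2s.png

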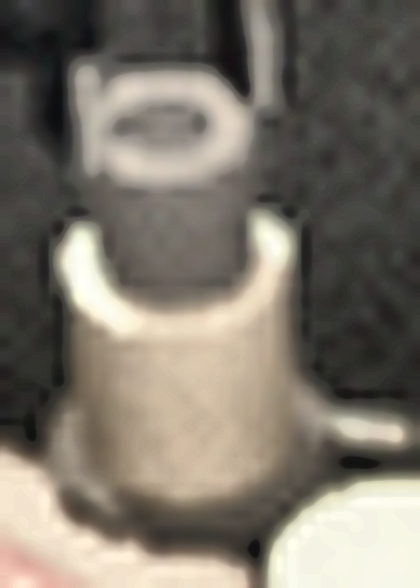

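Run:
```python
from pl import *
from h import *
from scipy.optimize import least_squares
t,s=pickle.load(open("p2.pkl","rb"));p,r=cur();print(p)
def fit(f,pts,off,k,z,R,lbl):
    P=onz(f,np.array(pts)/k+off-.5+.5/k,z)[:,:2]
    x=least_squares(lambda c:np.hypot(*(P-c).T)-R,P.mean(0)).x
    print(lbl,x.round(4),"off mm",((x-p[:2])*1000).round(1),"res",((np.hypot(*(P-x).T)-R)*1000).round(1))
to=np.array([165,140]);so=np.array([203,92])
for dz in(.072,.076):
    z0=p[2]-dz
    fit(t,[(120,102),(170,118),(205,170),(222,230),(215,290),(185,340),(140,380),(95,390)],to,13,z0+.07,.03,"T shoulder")
    fit(t,[(115,145),(135,190),(138,235),(120,280),(85,310)],to,13,z0+.115,.023,"T face")
    fit(t,[(250,145),(300,200),(100,445),(200,112)],to,13,z0+.007,.04,"T flange")
    fit(s,[(92,125),(250,120),(170,65),(170,187),(110,172),(240,165),(225,75)],so,14,z0+.115,.023,"S face")
    fit(s,[(60,270),(62,235),(120,332),(170,340),(295,245),(280,285),(240,325)],so,14,z0+.07,.03,"S shoulder")
    fit(s,[(50,440),(75,510),(130,545),(250,545),(325,455)],so,14,z0+.003,.04,"S flange")
```

```text
[0.60737326 0.21956987 0.36168875]
T shoulder [0.6067 0.2166] off mm [-0.7 -3. ] res [ 0.5  1.8 -0.3 -0.8 -0.5 -0.3  1.3  1. ]
T face [0.6068 0.2195] off mm [-0.5 -0. ] res [-0.  -0.2  0.2  0.3 -0.3]
T flange [0.6076 0.2185] off mm [ 0.2 -1. ] res [-1.1  1.1 -1.4 -1.1]
S face [0.6041 0.2144] off mm [-3.3 -5.1] res [-1.9 -2.8  2.4  1.8  1.2  1.1  1.7]
S shoulder [0.6018 0.2152] off mm [-5.6 -4.4] res [ 0.3  2.7  0.4  0.7  2.9 -0.3  0.8]
S flange [0.6027 0.2149] off mm [-4.6 -4.7] res [-1.  -1.9 -0.   1.2 -3. ]
T shoulder [0.6071 0.2172] off mm [-0.2 -2.4] res [ 0.6  1.9 -0.3 -0.8 -0.6 -0.3  1.3  1.1]
T face [0.6073 0.2202] off mm [-0.   0.7] res [ 0.  -0.3  0.2  0.3 -0.3]
T flange [0.608 0.219] off mm [ 0.6 -0.6] res [-1.1  1.  -1.3 -1. ]
S face [0.608  0.2176] off mm [ 0.6 -2. ] res [-1.9 -2.7  2.5  1.8  1.3  1.2  1.8]
S shoulder [0.6054 0.2182] off mm [-2.  -1.4] res [ 0.4  2.9  0.4  0.7  3.  -0.2  0.9]
S flange [0.6061 0.2177] off mm [-1.3 -1.9] res [-0.8 -1.9 -0.   1.2 -2.9]
```

Run:
```python
from pl import *
st();Rv=frame([0,0,-1],[.9,-.43,0])
delta([.6062,.2262,.24],Rv)
```

```text
t 9.25 p [0.6074 0.2196 0.3617] rpy [ 3.138 -0.006 -0.462] F [-1.   0.  -2.4] w 40.8 q [-0.76  0.48  0.52  1.32 -0.23  1.4  -0.71]
 d [ -4.7  -5.8 121.6] a [ 0.19 -0.34 -0.93] rows>= 2.9
```

```bash
python3 -m pendant '[{"dx":-2,"dy":-3,"dz":10,"ax":0,"ay":0,"az":0,"claw":30},{"dx":-5,"dy":-6,"dz":28,"ax":0,"ay":0,"az":0,"claw":30},{"dx":-5,"dy":-6,"dz":48,"ax":0,"ay":0,"az":0,"claw":30},{"dx":-5,"dy":-6,"dz":68,"ax":0,"ay":0,"az":0,"claw":30},{"dx":-5,"dy":-6,"dz":88,"ax":0,"ay":0,"az":0,"claw":30},{"dx":-5,"dy":-6,"dz":105,"ax":0,"ay":0,"az":0,"claw":30},{"dx":-5,"dy":-6,"dz":115,"ax":0,"ay":0,"az":0,"claw":30},{"dx":-5,"dy":-6,"dz":121,"ax":0,"ay":0,"az":0,"claw":30},{"dx":-5,"dy":-6,"dz":121,"ax":0,"ay":0,"az":0,"claw":30},{"dx":-5,"dy":-6,"dz":121,"ax":0,"ay":0,"az":0,"claw":30}]' 70
python3 - <<'E'
from pl import *
from h import *
from workcell import eyes
st();Rv=frame([0,0,-1],[.9,-.43,0])
t=eyes.grab_frame("top");s=eyes.grab_frame("scene");pickle.dump((t,s),open("p3.pkl","wb"));st()
delta([.6062,.2262,.24],Rv)
g=lambda f,x,y,w,h,k:cv2.resize(f["image"][y:y+h,x:x+w],None,fx=k,fy=k,interpolation=cv2.INTER_CUBIC)
cv2.imwrite("pics/p3.png",np.hstack([g(t,150,130,55,75,7),g(s,190,110,55,75,7)]))
E
```

```text
clock: 10.08
position: [0.606, 0.2281, 0.2407]
tool_rot: [3.139, -0.006, -0.46]
force: [0.4, -0.0, -2.6]
grip_width: 0.0408
t 10.08 p [0.606  0.2281 0.2407] rpy [ 3.139 -0.006 -0.46 ] F [ 0.4 -0.  -2.6] w 40.8 q [-0.76  0.56  0.48  1.5  -0.27  1.14 -0.69]
t 10.18 p [0.6062 0.2282 0.2411] rpy [ 3.139 -0.006 -0.46 ] F [ 0.7 -0.5 -2.5] w 40.8 q [-0.76  0.56  0.48  1.5  -0.27  1.14 -0.69]
 d [0.9 1.8 1.2] a [ 0.13 -0.36 -0.8 ] rows>= 0.1
```

View pics/p3.png

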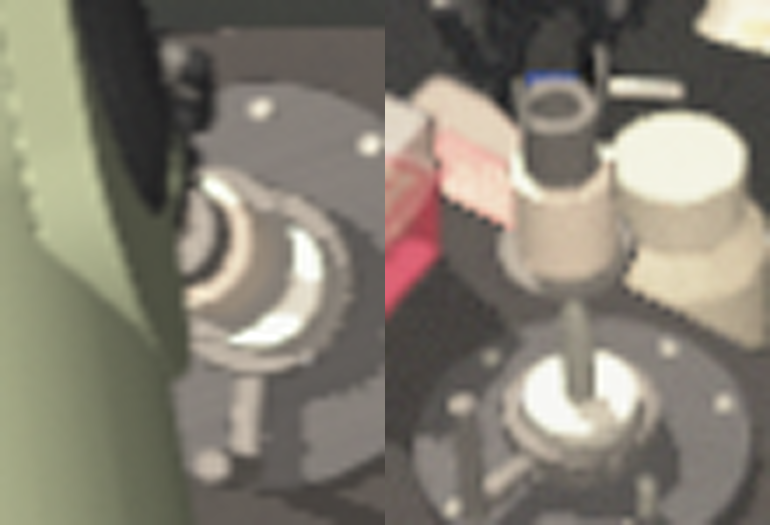

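```bash
python3 -m pendant '[{"dx":1,"dy":2,"dz":0,"ax":0,"ay":0,"az":0,"claw":30},{"dx":1,"dy":2,"dz":5,"ax":0,"ay":0,"az":0,"claw":30},{"dx":1,"dy":2,"dz":13,"ax":0,"ay":0,"az":0,"claw":30},{"dx":1,"dy":2,"dz":22,"ax":0,"ay":0,"az":0,"claw":30},{"dx":1,"dy":2,"dz":30,"ax":0,"ay":0,"az":0,"claw":30},{"dx":1,"dy":2,"dz":37,"ax":0,"ay":0,"az":0,"claw":30},{"dx":1,"dy":2,"dz":42,"ax":0,"ay":0,"az":0,"claw":30},{"dx":1,"dy":2,"dz":42,"ax":0,"ay":0,"az":0,"claw":30}]' 70
python3 - <<'E'
from pl import *
st();Rv=frame([0,0,-1],[.9,-.43,0])
delta([.6062,.2262,.13],Rv)
E
```

```text
clock: 10.85
position: [0.6053, 0.2256, 0.1967]
tool_rot: [3.137, -0.004, -0.459]
force: [-0.0, -0.5, -2.6]
grip_width: 0.0408
t 10.85 p [0.6053 0.2256 0.1967] rpy [ 3.137 -0.004 -0.459] F [-0.  -0.5 -2.6] w 40.8 q [-0.75  0.6   0.47  1.56 -0.29  1.06 -0.67]
 d [ 0.3 -1.3 66.7] a [ 0.28 -0.25 -0.78] rows>= 1.6
```

```bash
python3 -m pendant '[{"dx":0,"dy":-1,"dz":5,"ax":0,"ay":0,"az":0,"claw":30},{"dx":0,"dy":-1,"dz":10,"ax":0,"ay":0,"az":0,"claw":30},{"dx":0,"dy":-1,"dz":15,"ax":0,"ay":0,"az":0,"claw":30},{"dx":0,"dy":-1,"dz":20,"ax":0,"ay":0,"az":0,"claw":30},{"dx":0,"dy":-1,"dz":25,"ax":0,"ay":0,"az":0,"claw":30},{"dx":0,"dy":-1,"dz":25,"ax":0,"ay":0,"az":0,"claw":30}]' 70
python3 - <<'E'
from pl import *
from h import *
from workcell import eyes
st();Rv=frame([0,0,-1],[.9,-.43,0])
t=eyes.grab_frame("top");s=eyes.grab_frame("scene");pickle.dump((t,s),open("p4.pkl","wb"));st()
delta([.6062,.2262,.13],Rv)
g=lambda f,x,y,w,h,k:cv2.resize(f["image"][y:y+h,x:x+w],None,fx=k,fy=k,interpolation=cv2.INTER_CUBIC)
cv2.imwrite("pics/p4.png",np.hstack([g(t,150,130,55,75,7),g(s,190,110,55,75,7)]))
E
```

```text
clock: 11.35
position: [0.6058, 0.2264, 0.172]
tool_rot: [3.137, -0.004, -0.459]
force: [-0.3, -0.4, -3.1]
grip_width: 0.0401
t 11.35 p [0.6058 0.2264 0.172 ] rpy [ 3.137 -0.004 -0.459] F [-0.3 -0.4 -3.1] w 40.1 q [-0.74  0.62  0.45  1.58 -0.3   1.01 -0.66]
t 11.45 p [0.6063 0.2264 0.173 ] rpy [ 3.138 -0.005 -0.46 ] F [ 0.3 -0.4 -2. ] w 40.6 q [-0.74  0.62  0.46  1.58 -0.3   1.01 -0.66]
 d [-0.2  0.1 43. ] a [ 0.21 -0.3  -0.79] rows>= 1.0
```

View pics/p4.png

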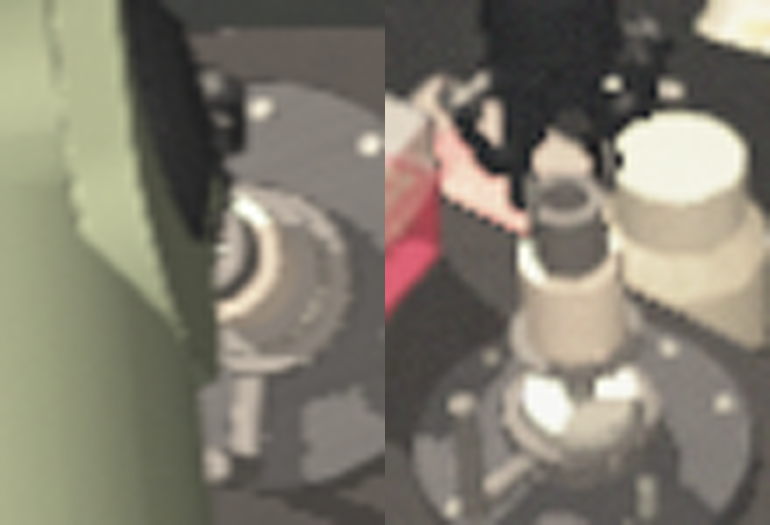

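```bash
python3 -m pendant '[{"dx":0,"dy":0,"dz":6,"ax":0,"ay":0,"az":0,"claw":30},{"dx":0,"dy":0,"dz":12,"ax":0,"ay":0,"az":0,"claw":30},{"dx":0,"dy":0,"dz":18,"ax":0,"ay":0,"az":0,"claw":30},{"dx":0,"dy":0,"dz":24,"ax":0,"ay":0,"az":0,"claw":30},{"dx":0,"dy":0,"dz":30,"ax":0,"ay":0,"az":0,"claw":30},{"dx":0,"dy":0,"dz":35,"ax":0,"ay":0,"az":0,"claw":30},{"dx":0,"dy":0,"dz":38,"ax":0,"ay":0,"az":0,"claw":30},{"dx":0,"dy":0,"dz":38,"ax":0,"ay":0,"az":0,"claw":30}]' 70
```

```text
clock: 12.12
position: [0.6061, 0.2262, 0.1343]
tool_rot: [3.137, -0.005, -0.459]
force: [0.3, -0.3, -3.3]
grip_width: 0.0403
```

```bash
python3 -m pendant '[{"dx":0,"dy":0,"dz":2,"ax":0,"ay":0,"az":0,"claw":30},{"dx":0,"dy":0,"dz":3,"ax":0,"ay":0,"az":0,"claw":30},{"dx":0,"dy":0,"dz":4,"ax":0,"ay":0,"az":0,"claw":30},{"dx":0,"dy":0,"dz":5,"ax":0,"ay":0,"az":0,"claw":30},{"dx":0,"dy":0,"dz":5,"ax":0,"ay":0,"az":0,"claw":30}]' 70
```

```text
clock: 12.53
position: [0.6064, 0.2263, 0.1301]
tool_rot: [3.138, -0.005, -0.459]
force: [-0.7, 0.7, -1.9]
grip_width: 0.0407
```

```bash
python3 -m pendant '[{"dx":0,"dy":0,"dz":1,"ax":0,"ay":0,"az":0,"claw":30},{"dx":0,"dy":0,"dz":2,"ax":0,"ay":0,"az":0,"claw":30},{"dx":0,"dy":0,"dz":3,"ax":0,"ay":0,"az":0,"claw":30},{"dx":0,"dy":0,"dz":4,"ax":0,"ay":0,"az":0,"claw":30},{"dx":0,"dy":0,"dz":4,"ax":0,"ay":0,"az":0,"claw":30}]' 70;  python3 - <<'E'
from pl import *
from h import *
from workcell import eyes
t=eyes.grab_frame("top");s=eyes.grab_frame("scene");pickle.dump((t,s),open("p5.pkl","wb"));st()
g=lambda f,x,y,w,h,k:cv2.resize(f["image"][y:y+h,x:x+w],None,fx=k,fy=k,interpolation=cv2.INTER_CUBIC)
cv2.imwrite("pics/p5.png",np.hstack([g(t,150,130,55,75,7),g(s,190,110,55,75,7)]))
E
```

```text
clock: 12.95
position: [0.6065, 0.2262, 0.126]
tool_rot: [3.138, -0.005, -0.46]
force: [-0.5, -0.3, -2.6]
grip_width: 0.0406
t 13.05 p [0.6065 0.2262 0.1261] rpy [ 3.138 -0.005 -0.46 ] F [ 0.3 -0.6 -2.5] w 40.7 q [-0.73  0.67  0.43  1.62 -0.33  0.92 -0.64]
```

View pics/p5.png

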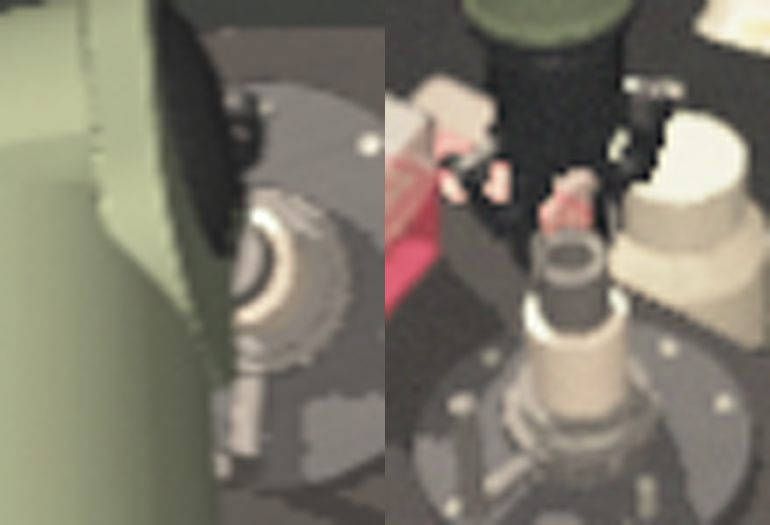

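```bash
python3 -m pendant '[{"dx":0,"dy":0,"dz":1,"ax":0,"ay":0,"az":0,"claw":30},{"dx":0,"dy":0,"dz":2,"ax":0,"ay":0,"az":0,"claw":30},{"dx":0,"dy":0,"dz":2,"ax":0,"ay":0,"az":0,"claw":30},{"dx":0,"dy":0,"dz":2,"ax":0,"ay":0,"az":0,"claw":30}]' 70; python3 -m pendant '[{"dx":0,"dy":0,"dz":1,"ax":0,"ay":0,"az":0,"claw":30},{"dx":0,"dy":0,"dz":2,"ax":0,"ay":0,"az":0,"claw":30},{"dx":0,"dy":0,"dz":2,"ax":0,"ay":0,"az":0,"claw":30}]' 70
```

```text
clock: 13.38
position: [0.6071, 0.226, 0.1256]
tool_rot: [3.139, -0.006, -0.46]
force: [-3.4, -2.8, 18.1]
grip_width: 0.0406
clock: 13.63
position: [0.6077, 0.2263, 0.1254]
tool_rot: [3.141, -0.007, -0.46]
force: [-10.7, -4.9, 40.9]
grip_width: 0.0404
```

```bash
python3 -m pendant '[{"dx":0,"dy":0,"dz":-2,"ax":0,"ay":0,"az":0,"claw":30},{"dx":0,"dy":0,"dz":-3,"ax":0,"ay":0,"az":0,"claw":30},{"dx":0,"dy":0,"dz":-3,"ax":0,"ay":0,"az":0,"claw":30}]' 20; python3 ov.py p5 .0740 -.0005 -.001 0 0 190 110 55 75 150 130 55 75
```

```text
clock: 13.88
position: [0.607, 0.2262, 0.1257]
tool_rot: [3.139, -0.006, -0.46]
force: [0.9, -1.8, 7.6]
grip_width: 0.0406
```

View pics/p5_ov.png

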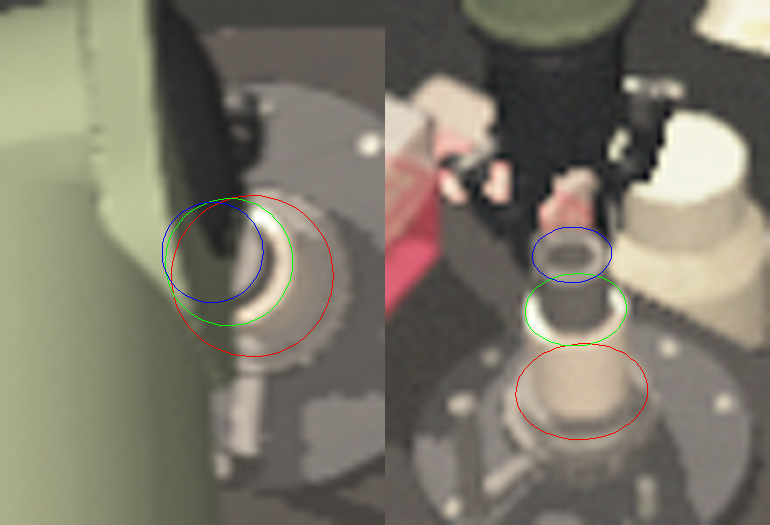

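```bash
python3 -m pendant '[{"dx":0,"dy":0,"dz":0,"ax":0,"ay":0,"az":0,"claw":46},{"dx":0,"dy":0,"dz":0,"ax":0,"ay":0,"az":0,"claw":52},{"dx":0,"dy":0,"dz":0,"ax":0,"ay":0,"az":0,"claw":65},{"dx":0,"dy":0,"dz":0,"ax":0,"ay":0,"az":0,"claw":75},{"dx":0,"dy":0,"dz":0,"ax":0,"ay":0,"az":0,"claw":75},{"dx":0,"dy":0,"dz":-20,"ax":0,"ay":0,"az":0,"claw":75},{"dx":0,"dy":0,"dz":-50,"ax":0,"ay":0,"az":0,"claw":75},{"dx":0,"dy":0,"dz":-85,"ax":0,"ay":0,"az":0,"claw":75},{"dx":0,"dy":0,"dz":-115,"ax":0,"ay":0,"az":0,"claw":75},{"dx":0,"dy":0,"dz":-125,"ax":0,"ay":0,"az":0,"claw":75}]' 20;  python3 - <<'E'
from pl import *
from h import *
from workcell import eyes
t=eyes.grab_frame("top");s=eyes.grab_frame("scene");pickle.dump((t,s),open("p6.pkl","wb"));st()
g=lambda f,x,y,w,h,k:cv2.resize(f["image"][y:y+h,x:x+w],None,fx=k,fy=k,interpolation=cv2.INTER_CUBIC)
cv2.imwrite("pics/p6.png",np.hstack([g(t,150,130,55,75,7),g(s,190,110,55,75,7)]))
E
```

```text
clock: 14.72
position: [0.6075, 0.2271, 0.2546]
tool_rot: [-3.141, -0.008, -0.46]
force: [-0.5, 0.4, 1.0]
grip_width: 0.0753
t 14.82 p [0.6069 0.2272 0.2522] rpy [ 3.141 -0.007 -0.459] F [ 0.  -0.1 -0.6] w 75.1 q [-0.76  0.55  0.49  1.49 -0.26  1.16 -0.69]
```

View pics/p6.png

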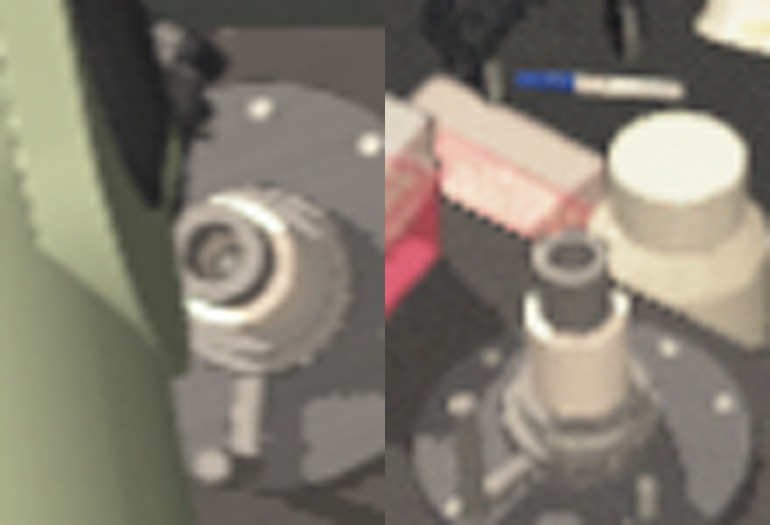

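```bash
cat >> pl.py <<'E'
def hand(phi,z,skew=20,rad=.0955):
    az=phi+np.pi/2+np.radians(skew)
    return np.array([SC[0]+rad*np.cos(phi),SC[1]+rad*np.sin(phi),z]),frame([0,0,-1],[np.cos(az),np.sin(az),0])
E
python3 - <<'E'
from pl import *
from h import *
t=load("top0");s=load("scene0")
print("bottle cap",onz(t,[(245,178)],.17),tri([t,s],[(244.5,177.5),(253.5,178)]))
delta(*hand(3.033,.20))
E
```

```text
bottle cap [[0.56135262 0.01849695 0.17      ]] (array([0.56646536, 0.01876725, 0.13805444]), [array([ 0.5, -0.4]), array([-0.5,  0. ])])
 d [-89.9  34.8  51.6] a [-0.15 -0.41 49.9 ] rows>= 7.0
```

```bash
python3 -m pendant '[{"dx":-20,"dy":8,"dz":0,"ax":0,"ay":0,"az":6,"claw":60},{"dx":-45,"dy":17,"dz":5,"ax":0,"ay":0,"az":12,"claw":50},{"dx":-70,"dy":27,"dz":15,"ax":0,"ay":0,"az":19,"claw":40},{"dx":-90,"dy":35,"dz":30,"ax":0,"ay":0,"az":26,"claw":40},{"dx":-90,"dy":35,"dz":45,"ax":0,"ay":0,"az":33,"claw":40},{"dx":-90,"dy":35,"dz":52,"ax":0,"ay":0,"az":40,"claw":40},{"dx":-90,"dy":35,"dz":52,"ax":0,"ay":0,"az":47,"claw":40},{"dx":-90,"dy":35,"dz":52,"ax":0,"ay":0,"az":50,"claw":40},{"dx":-90,"dy":35,"dz":52,"ax":0,"ay":0,"az":50,"claw":40},{"dx":-90,"dy":35,"dz":52,"ax":0,"ay":0,"az":50,"claw":40}]' 20;  python3 - <<'E'
from pl import *
from h import *
from workcell import eyes
t=eyes.grab_frame("top");s=eyes.grab_frame("scene");pickle.dump((t,s),open("c1.pkl","wb"));st()
delta(*hand(3.033,.085))
g=lambda f,x,y,w,h,k:cv2.resize(f["image"][y:y+h,x:x+w],None,fx=k,fy=k,interpolation=cv2.INTER_CUBIC)
cv2.imwrite("pics/c1.png",np.hstack([g(t,150,130,55,75,7),g(s,180,110,55,75,7)]))
E
```

```text
clock: 15.65
position: [0.5096, 0.2351, 0.1969]
tool_rot: [-3.141, -0.007, -1.33]
force: [-0.2, 0.6, -0.1]
grip_width: 0.0399
t 15.75 p [0.5099 0.2351 0.1974] rpy [-3.14  -0.006 -1.33 ] F [0.5 0.7 0.5] w 40.1 q [-1.03  0.51  0.7   1.79 -0.38  0.98 -1.51]
 d [ -0.9  -1.4 112.4] a [-0.08 -0.36  0.02] rows>= 2.7
```

View pics/c1.png

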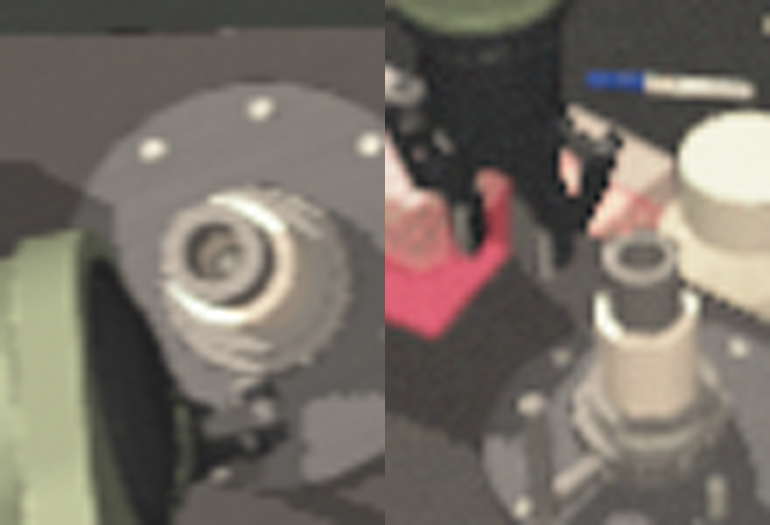

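Run:
```python
from pl import *
from h import *
t,s=pickle.load(open("c1.pkl","rb"));p,r=cur();X=r.as_matrix()
for q in [p+X@np.array([a,b,c]) for a in(-.02,.02) for b in (-.011,.011) for c in (0,-.008)]+[np.array([.5105,.2357,.12])]:
    print(((proj(s,q)[0]-[180,110]+.5)*7+[385,0]).round())
```

```text
[497. 287.]
[495. 277.]
[480. 313.]
[479. 303.]
[562. 304.]
[561. 294.]
[546. 331.]
[545. 320.]
[532. 402.]
```

```bash
python3 -m pendant '[{"dx":-1,"dy":-1,"dz":15,"ax":0,"ay":0,"az":0,"claw":45},{"dx":-1,"dy":-1,"dz":35,"ax":0,"ay":0,"az":0,"claw":45},{"dx":-1,"dy":-1,"dz":55,"ax":0,"ay":0,"az":0,"claw":45},{"dx":-1,"dy":-1,"dz":70,"ax":0,"ay":0,"az":0,"claw":45},{"dx":-1,"dy":-1,"dz":75,"ax":0,"ay":0,"az":0,"claw":45},{"dx":-1,"dy":-1,"dz":75,"ax":0,"ay":0,"az":0,"claw":45}]' 20;  python3 - <<'E'
from pl import *
from h import *
from workcell import eyes
t=eyes.grab_frame("top");s=eyes.grab_frame("scene");pickle.dump((t,s),open("c2.pkl","wb"));st()
delta(*hand(3.033,.065))
g=lambda f,x,y,w,h,k:cv2.resize(f["image"][y:y+h,x:x+w],None,fx=k,fy=k,interpolation=cv2.INTER_CUBIC)
cv2.imwrite("pics/c2.png",np.hstack([g(t,160,160,35,50,10),g(s,180,120,45,55,10)[:500]]))
E
```

```text
clock: 16.25
position: [0.5106, 0.2356, 0.1219]
tool_rot: [-3.141, -0.007, -1.331]
force: [0.9, 0.1, 0.6]
grip_width: 0.0448
t 16.35 p [0.5115 0.2359 0.1235] rpy [-3.139 -0.006 -1.332] F [0.7 0.2 0.5] w 44.9 q [-0.98  0.6   0.63  1.86 -0.46  0.83 -1.44]
 d [-0.1  0.4 58.5] a [-0.14 -0.34 -0.08] rows>= 1.4
```

View pics/c2.png

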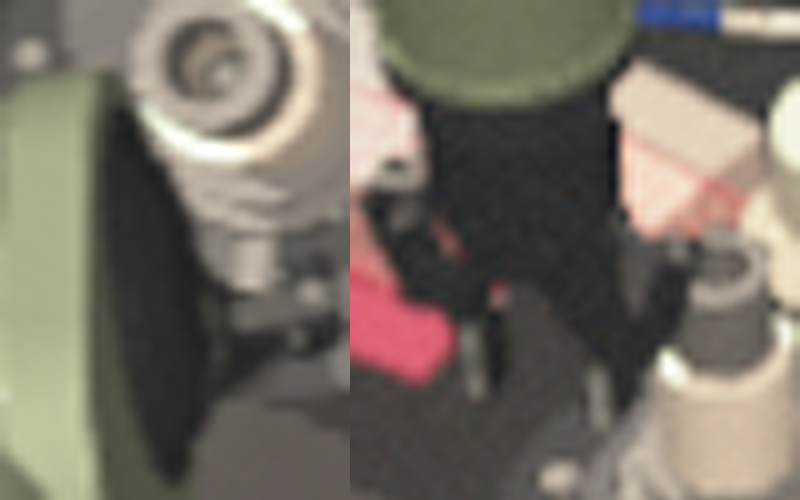

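```bash
python3 -m pendant '[{"dx":4,"dy":0,"dz":0,"ax":0,"ay":0,"az":0,"claw":45},{"dx":4,"dy":0,"dz":8,"ax":0,"ay":0,"az":0,"claw":45},{"dx":4,"dy":0,"dz":18,"ax":0,"ay":0,"az":0,"claw":45},{"dx":4,"dy":0,"dz":30,"ax":0,"ay":0,"az":0,"claw":45},{"dx":4,"dy":0,"dz":40,"ax":0,"ay":0,"az":0,"claw":45},{"dx":4,"dy":0,"dz":50,"ax":0,"ay":0,"az":0,"claw":45},{"dx":4,"dy":0,"dz":60,"ax":0,"ay":0,"az":0,"claw":45},{"dx":4,"dy":0,"dz":60,"ax":0,"ay":0,"az":0,"claw":45}]' 20;  python3 - <<'E'
from pl import *
from h import *
from workcell import eyes
t=eyes.grab_frame("top");s=eyes.grab_frame("scene");pickle.dump((t,s),open("c3.pkl","wb"));st()
delta(*hand(3.033,.062))
g=lambda f,x,y,w,h,k:cv2.resize(f["image"][y:y+h,x:x+w],None,fx=k,fy=k,interpolation=cv2.INTER_CUBIC)
cv2.imwrite("pics/c3.png",np.hstack([g(t,160,160,35,50,10),g(s,180,135,45,55,10)[:500]]))
E
```

```text
clock: 17.02
position: [0.5112, 0.2313, 0.0606]
tool_rot: [3.141, -0.007, -1.332]
force: [-0.8, -0.7, -0.2]
grip_width: 0.045
t 17.12 p [0.5121 0.2315 0.0624] rpy [-3.14  -0.006 -1.332] F [ 0.1 -0.4  0.4] w 44.9 q [-0.92  0.68  0.56  1.9  -0.53  0.72 -1.38]
 d [-4.3 -0.1  0.4] a [-0.07 -0.37 -0.12] rows>= 0.1
```

View pics/c3.png

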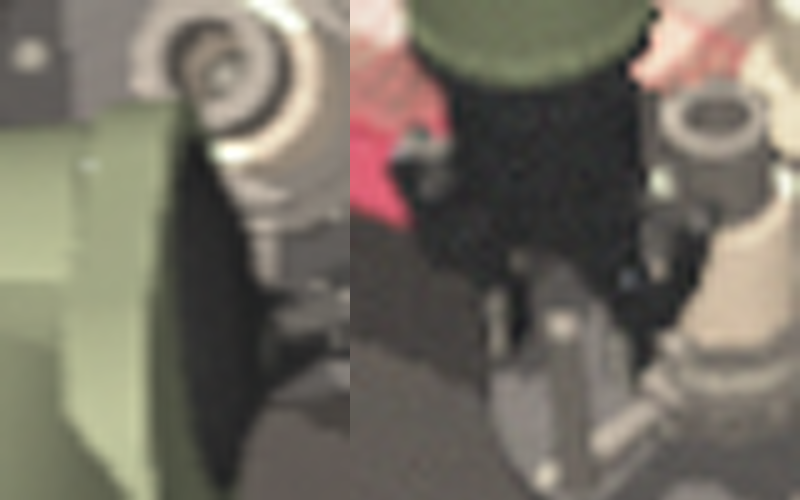

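Run:
```python
from pl import *
p0,r0=cur()
for i in range(1,8):
    phi=3.033+np.radians(5*i)
    p,r=hand(phi,p0[2],rad=.0955); d=r0.inv().apply(p-p0)*1000;a=np.degrees((r0.inv()*r).as_rotvec());print(i,d.round(),a.round(1))
```

```text
1 [4. 2. 0.] [-0.1 -0.4 -5.1]
2 [12.  4.  0.] [ -0.   -0.4 -10.1]
3 [20.  5.  0.] [ -0.   -0.4 -15.1]
4 [28.  6.  0.] [ -0.   -0.4 -20.1]
5 [37.  5.  0.] [  0.   -0.4 -25.1]
6 [45.  4.  0.] [  0.   -0.4 -30.1]
7 [53.  2.  0.] [  0.   -0.4 -35.1]
```

```bash
python3 -m pendant '[{"dx":0,"dy":0,"dz":0,"ax":0,"ay":0,"az":0,"claw":26},{"dx":0,"dy":0,"dz":0,"ax":0,"ay":0,"az":0,"claw":26},{"dx":0,"dy":0,"dz":0,"ax":0,"ay":0,"az":0,"claw":26},{"dx":4,"dy":2,"dz":0,"ax":0,"ay":0,"az":-5,"claw":26},{"dx":12,"dy":4,"dz":0,"ax":0,"ay":0,"az":-10,"claw":26},{"dx":20,"dy":5,"dz":0,"ax":0,"ay":0,"az":-15,"claw":26},{"dx":28,"dy":6,"dz":0,"ax":0,"ay":0,"az":-20,"claw":26},{"dx":37,"dy":5,"dz":0,"ax":0,"ay":0,"az":-25,"claw":26},{"dx":45,"dy":4,"dz":0,"ax":0,"ay":0,"az":-30,"claw":26},{"dx":53,"dy":2,"dz":0,"ax":0,"ay":0,"az":-35,"claw":26}]' 20;  python3 - <<'E'
from pl import *
from h import *
from workcell import eyes
t=eyes.grab_frame("top");s=eyes.grab_frame("scene");pickle.dump((t,s),open("c4.pkl","wb"));st()
p0,r0=cur();d=p0[:2]-SC;print("phi",np.arctan2(d[1],d[0])%(2*np.pi),np.hypot(*d))
for ph in(35,40,45,50,55,60,63,65,67):
    p,r=hand(3.033+np.radians(ph),.062); d=r0.inv().apply(p-p0)*1000;a=np.degrees((r0.inv()*r).as_rotvec());print(ph,d.round(),a.round(1))
g=lambda f,x,y,w,h,k:cv2.resize(f["image"][y:y+h,x:x+w],None,fx=k,fy=k,interpolation=cv2.INTER_CUBIC)
cv2.imwrite("pics/c4.png",np.hstack([g(t,160,160,35,50,10),g(s,185,135,45,55,10)[:500]]))
E
```

```text
clock: 17.95
position: [0.5222, 0.1796, 0.0633]
tool_rot: [3.139, -0.005, -0.717]
force: [-4.2, 1.1, -0.5]
grip_width: 0.0259
t 18.05 p [0.5232 0.1786 0.0635] rpy [ 3.14  -0.006 -0.721] F [-0.3  0.1  0.6] w 25.8 q [-0.72  0.63  0.39  1.92 -0.36  0.67 -0.83]
phi 3.6539893007721598 0.09519703350381468
35 [-1. -0.  2.] [ 0.1 -0.4 -0.1]
40 [7. 2. 2.] [ 0.1 -0.4 -5.1]
45 [15.  4.  2.] [  0.1  -0.3 -10.1]
50 [23.  5.  2.] [  0.1  -0.3 -15.1]
55 [32.  6.  2.] [  0.2  -0.3 -20.1]
60 [40.  5.  2.] [  0.2  -0.3 -25.1]
63 [45.  5.  2.] [  0.2  -0.3 -28.1]
65 [48.  4.  2.] [  0.2  -0.3 -30.1]
67 [52.  4.  2.] [  0.2  -0.3 -32.1]
```

View pics/c4.png

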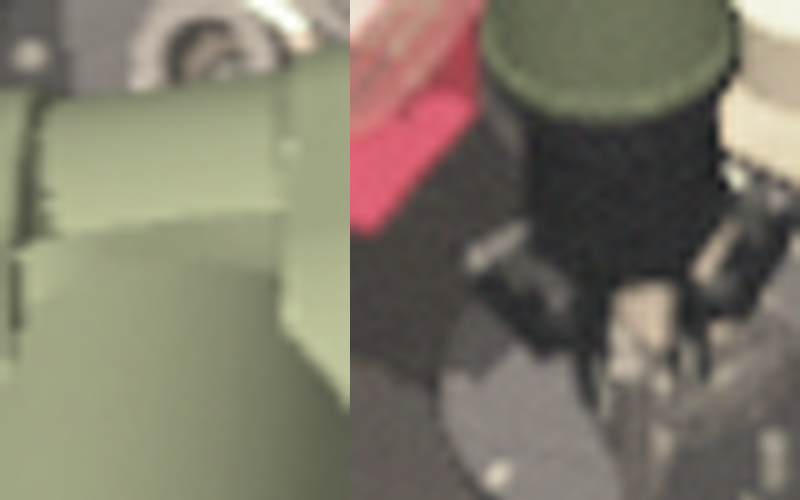

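```bash
python3 -m pendant '[{"dx":7,"dy":2,"dz":0,"ax":0,"ay":0,"az":-5,"claw":26},{"dx":15,"dy":4,"dz":0,"ax":0,"ay":0,"az":-10,"claw":26},{"dx":23,"dy":5,"dz":0,"ax":0,"ay":0,"az":-15,"claw":26},{"dx":32,"dy":6,"dz":0,"ax":0,"ay":0,"az":-20,"claw":26},{"dx":37,"dy":6,"dz":0,"ax":0,"ay":0,"az":-23,"claw":26},{"dx":40,"dy":5,"dz":0,"ax":0,"ay":0,"az":-25,"claw":26},{"dx":40,"dy":5,"dz":0,"ax":0,"ay":0,"az":-25,"claw":26}]' 20; python3 -m pendant '[{"dx":3,"dy":0,"dz":0,"ax":0,"ay":0,"az":-2,"claw":26},{"dx":5,"dy":0,"dz":0,"ax":0,"ay":0,"az":-3,"claw":26},{"dx":5,"dy":0,"dz":0,"ax":0,"ay":0,"az":-3,"claw":26}]' 20;  python3 - <<'E'
from pl import *
from h import *
from workcell import eyes
t=eyes.grab_frame("top");s=eyes.grab_frame("scene");pickle.dump((t,s),open("c5.pkl","wb"));st()
p0,r0=cur();d=p0[:2]-SC;print("phi",np.arctan2(d[1],d[0])%(2*np.pi),np.hypot(*d))
g=lambda f,x,y,w,h,k:cv2.resize(f["image"][y:y+h,x:x+w],None,fx=k,fy=k,interpolation=cv2.INTER_CUBIC)
cv2.imwrite("pics/c5.png",np.hstack([g(t,160,150,50,60,8),g(s,195,135,50,60,8)]))
E
```

```text
clock: 18.63
position: [0.5498, 0.1496, 0.0635]
tool_rot: [3.137, -0.005, -0.287]
force: [0.3, -0.0, -0.1]
grip_width: 0.0257
clock: 18.88
position: [0.5542, 0.1484, 0.0634]
tool_rot: [3.137, -0.004, -0.234]
force: [-1.6, -0.9, -0.1]
grip_width: 0.0262
t 18.98 p [0.5543 0.1486 0.0634] rpy [ 3.137 -0.005 -0.235] F [-0.9 -0.4 -0.5] w 26.3 q [-0.55  0.63  0.25  1.86 -0.23  0.68 -0.4 ]
phi 4.117654141708476 0.09263593671880227
```

View pics/c5.png

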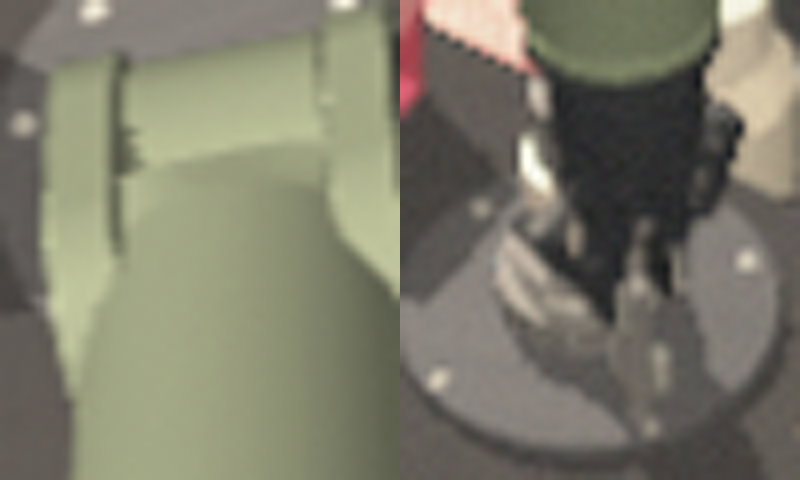

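```bash
python3 -m pendant '[{"dx":2,"dy":1,"dz":0,"ax":0,"ay":0,"az":-1,"claw":26},{"dx":4,"dy":1,"dz":0,"ax":0,"ay":0,"az":-2,"claw":26},{"dx":4,"dy":1,"dz":0,"ax":0,"ay":0,"az":-2,"claw":26}]' 20; python3 -m pendant '[{"dx":2,"dy":1,"dz":0,"ax":0,"ay":0,"az":-1,"claw":26},{"dx":3,"dy":1,"dz":0,"ax":0,"ay":0,"az":-2,"claw":26},{"dx":3,"dy":1,"dz":0,"ax":0,"ay":0,"az":-2,"claw":26}]' 20
```

```text
clock: 19.23
position: [0.5577, 0.1464, 0.0633]
tool_rot: [3.137, -0.003, -0.196]
force: [-4.2, 0.1, 2.9]
grip_width: 0.0261
clock: 19.48
position: [0.5581, 0.1464, 0.0631]
tool_rot: [3.137, 0.001, -0.16]
force: [-17.9, 8.4, 10.7]
grip_width: 0.0259
```

```bash
python3 -m pendant '[{"dx":-3,"dy":-1,"dz":0,"ax":0,"ay":0,"az":0,"claw":32},{"dx":-5,"dy":-2,"dz":0,"ax":0,"ay":0,"az":0,"claw":40},{"dx":-5,"dy":-2,"dz":0,"ax":0,"ay":0,"az":0,"claw":44},{"dx":-5,"dy":-2,"dz":0,"ax":0,"ay":0,"az":0,"claw":44},{"dx":-5,"dy":-2,"dz":-15,"ax":0,"ay":0,"az":0,"claw":44},{"dx":-5,"dy":-2,"dz":-40,"ax":0,"ay":0,"az":0,"claw":44},{"dx":-5,"dy":-2,"dz":-75,"ax":0,"ay":0,"az":0,"claw":44},{"dx":-5,"dy":-2,"dz":-110,"ax":0,"ay":0,"az":0,"claw":44},{"dx":-5,"dy":-2,"dz":-150,"ax":0,"ay":0,"az":0,"claw":44},{"dx":-5,"dy":-2,"dz":-180,"ax":0,"ay":0,"az":0,"claw":44}]' 20
python3 - <<'E'
from pl import *
st();delta([.45,.20,.36],cur()[1])
E
```

```text
clock: 20.32
position: [0.5561, 0.1482, 0.2466]
tool_rot: [3.138, -0.006, -0.163]
force: [0.6, -0.1, -0.6]
grip_width: 0.0439
t 20.32 p [0.5561 0.1482 0.2466] rpy [ 3.138 -0.006 -0.163] F [ 0.6 -0.1 -0.6] w 43.9 q [-0.59  0.4   0.31  1.69 -0.13  1.07 -0.41]
 d [-112.5  -33.4 -114.2] a [0. 0. 0.] rows>= 3.9
```

Now move the arm well aside (up, then away to the left and back) for a clear final look.

```bash
python3 -m pendant '[{"dx":0,"dy":0,"dz":-30,"ax":0,"ay":0,"az":0,"claw":44},{"dx":0,"dy":0,"dz":-70,"ax":0,"ay":0,"az":0,"claw":44},{"dx":-20,"dy":20,"dz":-110,"ax":0,"ay":0,"az":0,"claw":44},{"dx":-40,"dy":50,"dz":-130,"ax":0,"ay":0,"az":0,"claw":44},{"dx":-60,"dy":85,"dz":-130,"ax":0,"ay":0,"az":0,"claw":44},{"dx":-80,"dy":120,"dz":-130,"ax":0,"ay":0,"az":0,"claw":44},{"dx":-90,"dy":160,"dz":-130,"ax":0,"ay":0,"az":0,"claw":44},{"dx":-90,"dy":200,"dz":-130,"ax":0,"ay":0,"az":0,"claw":44},{"dx":-90,"dy":240,"dz":-130,"ax":0,"ay":0,"az":0,"claw":44},{"dx":-90,"dy":260,"dz":-130,"ax":0,"ay":0,"az":0,"claw":44}]' 20
python3 - <<'E'
from pl import *
from h import *
from workcell import eyes
t=eyes.grab_frame("top");s=eyes.grab_frame("scene");pickle.dump((t,s),open("e1.pkl","wb"));st()
g=lambda f,x,y,w,h,k:cv2.resize(f["image"][y:y+h,x:x+w],None,fx=k,fy=k,interpolation=cv2.INTER_CUBIC)
cv2.imwrite("pics/e1.png",np.hstack([g(t,150,130,55,75,7),g(s,180,120,55,75,7)]))
cv2.imwrite("pics/e1t.png",t["image"]);cv2.imwrite("pics/e1s.png",s["image"])
E
```

```text
clock: 21.15
position: [0.4228, -0.0973, 0.375]
tool_rot: [3.137, -0.006, -0.167]
force: [0.2, -0.1, -0.5]
grip_width: 0.044
t 21.25 p [ 0.4234 -0.0964  0.3749] rpy [ 3.137 -0.006 -0.168] F [ 0.2  0.6 -0.2] w 44.2 q [-0.4   0.03  0.51  1.81 -0.01  1.3  -0.06]
```

View pics/e1.png

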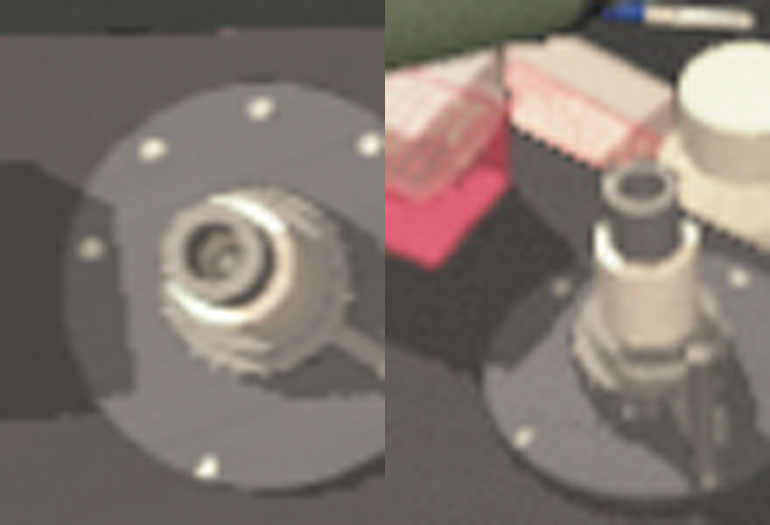

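View pics/e1t.png

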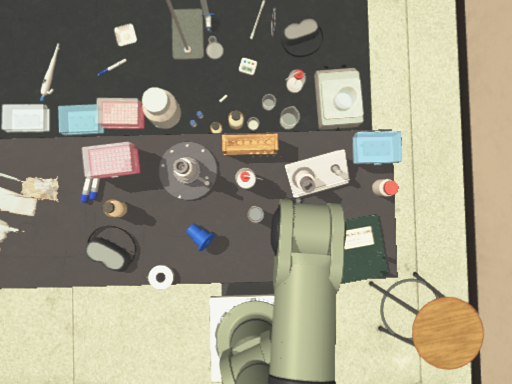

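Run:
```python
from h import *
t,s=pickle.load(open("e1.pkl","rb"))
g=lambda f,x,y,w,h,k:cv2.resize(f["image"][y:y+h,x:x+w],None,fx=k,fy=k,interpolation=cv2.INTER_CUBIC)
cv2.imwrite("pics/e2.png",np.hstack([g(t,180,160,50,50,8),g(s,195,140,50,50,8)]))
```

```text
(no output)
```

View pics/e2.png

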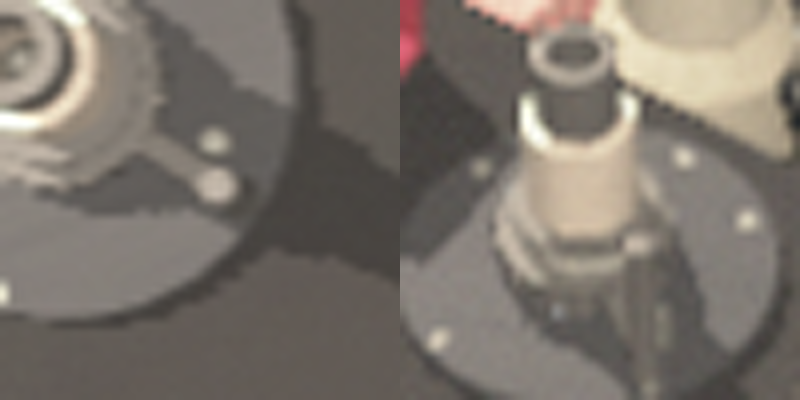

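Run:
```python
from h import *
t,s=pickle.load(open("e1.pkl","rb"));SC=np.array([.6062,.2253])
a=np.array((215,186))/8+[180,160]-.44;b=np.array((238,242))/8+[195,140]-.44
for q in(onz(t,[a],.12)[0],onz(s,[b],.12)[0],tri([t,s],[a,b])[0]):
    d=q[:2]-SC;print(q.round(4),np.hypot(*d).round(4),"phi",(np.arctan2(d[1],d[0])%6.2832).round(3))
t0=load("top0")
o=lambda u:onz(t0,[u],.012)[0][:2]-SC
T0=lambda p:np.array(p)/8+[145,125]-.44
for u in (T0((485,460)),T0((514,475)),T0((543,490))): d=o(u);print("mark",d.round(4),np.arctan2(d[1],d[0])%6.2832)
for u in((212,210),(338,163),(463,205),(145,323),(493,420)): d=o(T0(u));print("screws",np.hypot(*d).round(3),np.arctan2(d[1],d[0])%6.2832)
```

```text
[0.5522 0.1466 0.12  ] 0.0954 phi 4.111
[0.552  0.1472 0.12  ] 0.0951 phi 4.106
[0.552  0.1469 0.1201] 0.0953 phi 4.108
mark [-0.0445 -0.063 ] 4.097201870756404
mark [-0.0515 -0.0757] 4.115044663453251
mark [-0.0585 -0.0885] 4.128005900216464
screws 0.09 0.6756722242841846
screws 0.09 6.281204054949632
screws 0.089 5.611456211787118
screws 0.09 1.3396473376555775
screws 0.072 4.332572861072558
```

Run:
```python
from h import *
t,s=pickle.load(open("e1.pkl","rb"));t0,s0=load("top0"),load("scene0")
# e1.png: top ring outer edge L160 R272 T200 B305 ; scene ring L(602) R(678) T158 B215
a=np.array((217,254))/7+[150,130]-.43;b=np.array((640-385,186))/7+[180,120]-.43
print("face centre",tri([t,s],[a,b]))
# bystanders: image difference in regions
for n,(x,y,w,h) in dict(short=(288,165,28,30),wash=(230,160,30,35),beaker=(245,203,22,24),amber=(98,195,32,25),hdpe=(368,175,35,25)).items():
    d=np.abs(t["image"][y:y+h,x:x+w].astype(int)-t0["image"][y:y+h,x:x+w]).max(2);print(n,(d>40).sum(),d.size)
```

```text
face centre (array([0.60485457, 0.22375169, 0.16725689]), [array([-0.3,  0.2]), array([0.3, 0. ])])
short 0 840
wash 0 1050
beaker 0 528
amber 0 800
hdpe 0 875
```

```bash
python3 -c "
from workcell import job_done,observe
print(observe()['force'],observe()['qd'].round(3)); print(job_done())"
```

```text
[ 0.1727243   0.60108608 -0.20180419] [-0.045  0.016 -0.071 -0.002 -0.014 -0.001 -0.069]
the job is handed in; nothing more can be done
None
```

The tall reel is on the spindle and the brake collar is turned against its stop. I handed the job in at about 21 s of the 67 s limit; no verdict was reported.

I lifted the tall reel off the right-hand peg, lowered it onto the spindle in small steps until it touched, and released it. I then pushed the collar anticlockwise by its handle to the stop and let go, then moved the arm clear.

**Last checks:**
- **Reel:** its top face measured 167.3 mm above the bench; 167 mm means fully home. Its centre was about 2 mm from the stand's axis, and the spindle tip was visible in the bore.
- **Collar:** the handle stood at 4.109 rad, against 4.115 rad for the long white mark. When I pushed it, the force rose to about 20 N, as it should at a hard stop.
- **Bystanders:** the top picture showed no change around the short reel, wash bottle, beaker or either reagent bottle.
- **Robot:** the force was near zero and the arm was well clear of everything. Small joint speeds, up to 0.07 rad/s, were still showing when I handed in.

**What disagreed or went off plan:**
- **Finger tips:** the cameras showed the open finger tips about 20 to 30 mm further back than the tool frame implied. I allowed for this by eye when gripping the handle.
- **Grip width:** it read 41 to 43 mm on the 46 mm core. I took this to be give in the fingers, since it changed with grip force.
- **Seating force:** it briefly reached 41 N at the wrist, with the fingers holding the reel. I backed off to under 10 N before releasing.

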